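# Prop the spring flap open and build the kiln support from the bin

## Robot

A 6-joint arm with a two-finger parallel gripper is mounted at the origin on the work surface; the furniture and walls round the work are solid. World frame = base frame: x ahead of the robot, y to its left, z up, the work surface at z = 0. Lengths are in m, angles in rad, forces in N, time in s.
With the tool pointing down it reaches from about 0.35 to 0.775 m from the base axis. Payload 7.3 kg.
Tool frame: the origin (TCP) lies at the very end of the fingers, on their centre line; the grasp point (between the pads) lies 19 mm behind it; x points along the fingers, y is the direction in which the jaws open and shut, and the axes are right-handed (so a half turn about x gives the same grasp; the last joint's range is limited). The gripper opens to 92 mm and grips with 3 to 60 N. Pads are 19 mm wide; open, the fingers measure 130 mm over their backs; the gripper's body (75 mm by 190 mm) begins 47 mm behind the grasp point.
Start: joints at [1.001, 0.342, 1.524, -0, 1.275, -0.146], TCP at [0.216, 0.479, 0.227] pointing down, gripper open.
Joint ranges: [-2.53, 2.53], [-0.77, 2.02], [0.04, 2.7], [-1, 4.14], [0.28, 2.66], [-3.11, 3.11]. Speed limits (rad/s): [2.57, 2.57, 3.14, 3.14, 3.14, 3.14].

## Interface

Orientations are given as [roll, pitch, yaw] about the fixed x, y, z axes, in that order (R = Rz(yaw) Ry(pitch) Rx(roll)).
In Python, from cell import observe, vision, job gives the robot as it stands.
- The arm moves only by the tool send_rows, never from a script. Its argument "motion" is a list of rows, each an object with "hand": the opening, from -1 (shut) to 1 (fully open), so that 0 is half open; "slide": the shift along the tool's x, y, z in mm, a list of three; "spin": the turn about the tool's x in rad. In form: [{"hand": hand, "slide": [tx, ty, tz], "spin": spin}, ...]. A call has 1 to 8 rows; each row shifts and turns the pose as measured when the row begins, along the tool's axes as they then stand; what a row does not reach is not made up. A row lasts 1/10 s, in which the tool goes at most 50 mm and 8.59 degrees, less where a joint would pass 70% of its speed; a pose out of reach is approached as far as the arm can. A call with a gripper value outside its range is refused whole. The fingers move at their own pace and stop on an object; "grip_force" is the grip in N (left out, the last holds). Time passes only in rows, so rows that do not move let the fingers close. It gives the time, the measured TCP pose, the force and the opening at its end, in the units of the state.
- observe(): the state, without advancing time (a new reading comes with each control period).
- vision.read_camera(name): name is "scene" or "top" or "wrist"; returns a dict with "pixels" (480x640x3 uint8, blue, green, red), "range_z" (480x640 float32, m along the optical axis (not along the pixel's ray), 0 where there is no reading), "fx", "fy", "cx", "cy" (pixels), "distortion" ([k1, k2, p1, p2, k3] as OpenCV has them; the pictures are not rectified), "world_from_camera" (4x4, takes a point from camera to world coordinates); the wrist camera has in their place "T_tool_cam" (4x4, takes a point from camera to tool coordinates, whose origin is the TCP and whose axes are the tool frame's). Camera axes: x right, y down, z forward; pixel columns grow to the right and rows downward; lengths in m; the calibration is good to about 2 mm. A picture is of the moment at which its call begins: read the wrist's pose just before it.
- job.hand_in(): hands the job in, once; it reports no verdict.
Trained networks look in a picture, given as the dict that the camera call returned (one of the last four; its "shot" number tells which), for a name from the list of things; names that differ only in an ending like _2 or _b are one class to them, and where a whole thing is asked for, a point or a joint stands for the part that bears it (a point fixed in the world has none). Each returns a list of dicts, best first, with "conf" (0 to 1); they miss things now and then, are a little off and sometimes report something else, mostly with a low value. They report only what shows in the picture. A call takes as long as a camera call. They do not tell look-alikes from the thing itself.
- vision.search_frame(picture, thing): "uv" ([column, row] in pixels, amid what is visible of it).
- vision.cut_out(picture, thing): "mask" (480x640 bool, what is visible of it) and "uv" ([column, row] in pixels, amid what is visible of it).
The state is a dict: "time": time; "qpos": joint angles; "qvel": joint speeds; "joint_efforts": joint torques, N m; "tool_pos": TCP position; "tool_rot": TCP orientation; "contact_force": force on the tool from outside, world axes, zero at the start; "torque": the same for the moment, N m; "opening": finger opening in m.
Only numpy, scipy, OpenCV 4.12 (cv2) and the standard library are available. Lean on these libraries where they do the work, as an engineer would, in place of code of your own. Each camera call takes 0.05 s, during which the arm holds its last target.

## Task

The bin's flap springs shut, so push the tall wooden chock nose first down the lane beside the bin, under the flap's side bar, until it is fully home against the end stop and leaves the flap propped open. Then take the square kiln foot out of the bin and seat it upright on the floor of the square pocket in the clay setter, and after it stand the round cap centred on top of the foot. Leave the flap propped, and the low chock and the vase undisturbed.

Things in the scene. Friction and masses are not known exactly. Their poses are not given: they have to be found in the camera images.
- bin: plywood bin fixed to the bench. Origin on the bench under the flap's hinge line, mid-width; +x away from the robot, y along the hinge, z up. Inside: x -152 to +2 mm, y -100 to +100 mm, floor at z 6 mm; walls 8 to 10 mm thick, tops at z 48 mm. A lane lies along its -y side; 19 mm free between the bin's outer wall (y -108 mm) and the lane's nearer fence
- lane_end (a point): where the lane meets its steel end stop (22 mm high), on the lane's centre line, at bench level; bin frame x +66, y -157 mm. The lane is bare bench between two straight steel fences 14 mm high, 6 mm thick, 48 mm apart inside, running along the bin's x from x -120 mm to the stop; its mouth is at the robot's side
- flap (a joint): aluminium flap over the bin, hinged at its far edge (bin frame x 0, z 54 mm), rad: 0 shut, grows as it swings up and away, to 1.6 at most; a light spring (0.03 N m shut, 0.06 open) shuts it at once. Spans y -104 to +104 mm, reaches 159 mm from the hinge, up to 8 mm thick. The tall chock, fully home, holds it at about 1.33 rad
- lift_bar (a point): middle, over the lane, of the 10 mm round steel bar that sticks out 80 mm sideways from the flap's -y edge across the lane (bin frame y -104 to -184 mm), 45 mm from the hinge line; shut, its centre is at bin frame x -45, z 54 mm (underside z 49 mm). Lifting it opens the flap
- chock_tall_mid (a point): centre (46.5 mm above the underside) of the loose tall wooden chock, 111 long (x) x 40 wide (y) x 93 mm high, about 0.35 kg, upright on the bench. Its +x end is the nose, 40 mm high at the tip; from there the top slopes up over 66 mm to full height; the rear 45 mm (x -55 to -10 mm) has a flat top. Fully home, this point is at bin frame x +10, y -157 mm
- chock_low_mid (a point): centre (29 mm above its underside) of the loose low wooden chock, the same length, width, nose and make as the tall one but only 58 mm high: too low to open the flap. Not to be used
- square_mid (a point): centre (20 mm above its underside) of the loose square kiln foot, pale, 44 x 44 x 40 mm high, about 0.1 kg, with sides along its x and y; starts upright on the bin's floor, beside the round cap, its sides within 0.2 rad of the bin's
- round_mid (a point): centre (15 mm above its underside) of the loose round kiln cap, pale, a disc 42 mm in diameter x 30 mm high, about 0.07 kg; starts flat on the bin's floor. On top of a seated foot its centre is 55 mm above the pocket's floor
- pocket (a point): centre of the floor, 10 mm above the bench, of the square pocket in the clay setter (86 x 86 x 18 mm, fixed to the bench): pocket 54 x 54 mm, 8 mm deep, sides along its x and y. A seated square foot has its centre 20 mm above this point
- bud_vase: small loose pale vase, 67 mm diameter x 66 mm high, origin at the centre of its underside, on the bench; a bystander
There are look-alikes about, which are no part of the job. Several things look just like the part that bears pocket: the one meant starts farthest from the robot's base.

How it is judged:
On the way, in this order (a step that is already met when the one before it is completed fails the run):
1. the tall chock is home in the lane and the flap is propped open, both kiln parts still in the bin (value of joint flap above 1.15 rad and x of chock_tall_mid in the frame of bin between 0 and 0.02 m and y of chock_tall_mid in the frame of bin between -0.167 and -0.147 m and angle between chock_tall_mid's own z axis and vertical below 0.1 rad and height (world z) of each of square_mid, round_mid below 0.05 m), for 0.3 s.
2. the square foot is seated in the pocket while the flap stays propped and the round cap is still in the bin (value of joint flap above 1.15 rad and x of chock_tall_mid in the frame of bin between 0 and 0.02 m and y of chock_tall_mid in the frame of bin between -0.167 and -0.147 m and angle between chock_tall_mid's own z axis and vertical below 0.1 rad and horizontal distance between square_mid and pocket below 0.008 m and z of square_mid in the frame of pocket between 0.016 and 0.0225 m and angle between square_mid's own z axis and vertical below 0.08 rad and height (world z) of round_mid below 0.05 m and horizontal distance between round_mid and pocket above 0.08 m), for 0.1 s.
At the end, for the whole second after the job is handed in: tall chock upright in the lane within about 10 mm of the stop; flap open over 1.15 rad; square foot upright on the pocket's floor (centre within 8 mm, height 4 low to 2.5 mm high); round cap upright on it, centred within 8 mm (height -3.5 to +2.5 mm); tilts under 0.08 rad (value of joint flap above 1.15 rad and x of chock_tall_mid in the frame of bin between 0 and 0.02 m and y of chock_tall_mid in the frame of bin between -0.167 and -0.147 m and angle between chock_tall_mid's own z axis and vertical below 0.1 rad and horizontal distance between square_mid and pocket below 0.008 m and z of square_mid in the frame of pocket between 0.016 and 0.0225 m and angle between each of square_mid, round_mid's own z axis and vertical below 0.08 rad and horizontal distance between round_mid and square_mid below 0.008 m and z of round_mid in the frame of pocket between 0.0515 and 0.0575 m); the robot touches nothing.
It fails at once if the low chock is moved by more than 30 mm (distance of chock_low_mid from where it was at the start of the episode above 0.03 m).
It fails at once if the vase is moved by more than 30 mm (distance of bud_vase from where it was at the start of the episode above 0.03 m).
It also fails if it takes over 72 s, if anything falls off the work surface, if the arm or the gripper's body presses on something with over 40 N, if the wrist force passes 120 N, or if a joint passes its speed limit or range.

## Working session

There is one attempt and no reset: what is moved stays moved. The work goes in short steps, Python scripts to look and compute and a tool call to move; the robot and the scene stay as the last step left them, time stands still between calls to the robot, and variables do not carry over. Pictures are saved under pics/ and viewed, and the job is handed in when it is done.

Besides the shell and the picture viewer there is one more tool, called after "Emit:" by a JSON object that holds its "fn" and its "kwargs", one argument or row to a line. send_rows: Moves the arm, as the interface text tells. Its arguments: {"type":"object","properties":{"motion":{"type":"array","items":{"type":"object","properties":{"hand":{"type":"number"},"slide":{"type":"array","items":{"type":"number"}},"spin":{"type":"number"}}}},"grip_force":{"type":"number"}},"required":["motion"]}

```bash
ls; mkdir -p pics
cat > h.py <<'E'
import numpy as np, cv2
from cell import observe, vision, job
from scipy.spatial.transform import Rotation as R
def K(p): return np.array([[p['fx'],0,p['cx']],[0,p['fy'],p['cy']],[0,0,1.]])
def Tt(s=None):
    s=s or observe(); T=np.eye(4); T[:3,:3]=R.from_euler('xyz',s['tool_rot']).as_matrix(); T[:3,3]=s['tool_pos']; return T
def cam(name):
    T=Tt() if name=='wrist' else None
    p=vision.read_camera(name)
    p['W']=T@np.array(p['T_tool_cam']) if name=='wrist' else np.array(p['world_from_camera'])
    return p
def cloud(p,mask=None):
    v,u=np.nonzero((p['range_z']>0)&(mask if mask is not None else True))
    z=p['range_z'][v,u]
    q=cv2.undistortPoints(np.stack([u,v],1).astype(float)[:,None],K(p),np.array(p['distortion'])).reshape(-1,2)
    P=np.c_[q*z[:,None],z]
    return P@p['W'][:3,:3].T+p['W'][:3,3], u,v
def proj(p,X):
    M=np.linalg.inv(p['W']); X=np.atleast_2d(X).astype(float)
    return cv2.projectPoints(X@M[:3,:3].T+M[:3,3],np.zeros(3),np.zeros(3),K(p),np.array(p['distortion']))[0].reshape(-1,2)
def world(p,u,v):
    z=p['range_z'][int(v),int(u)]
    q=cv2.undistortPoints(np.array([[[u,v]]],float),K(p),np.array(p['distortion'])).ravel()
    return p['W'][:3,:3]@np.array([q[0]*z,q[1]*z,z])+p['W'][:3,3]
E
python3 - <<'E'
from h import *
import pickle
print(observe())
for n in ['scene','top','wrist']:
    p=cam(n); cv2.imwrite(f'pics/{n}0.png',p['pixels']); pickle.dump(p,open(f'{n}0.pkl','wb'))
    print(n,p['W'].round(3).tolist())
    for t in ['bin','chock_tall_mid','chock_low_mid','pocket','bud_vase','square_mid','round_mid','flap','lift_bar']:
        try:
            for d in vision.cut_out(p,t):
                if d['conf']>.2:
                    P,_,_=cloud(p,d['mask']); print(t,round(d['conf'],2),np.round(d['uv']),d['mask'].sum(),np.median(P,0).round(3) if len(P) else '')
        except Exception as e: print(t,e)
E
```

```text
pics
{'time': 0.0, 'qpos': array([ 1.00103295e+00,  3.42701391e-01,  1.52500505e+00, -9.71900688e-06,
        1.27536805e+00, -1.45999478e-01]), 'qvel': array([ 0.00016959,  0.00066872,  0.00189467, -0.00098643,  0.0002799 ,
        0.00063831]), 'joint_efforts': array([ 1.76392066e-03, -4.31228507e+01, -2.44220567e+01,  7.18255481e-02,
        5.58489806e-02, -9.10808853e-05]), 'tool_pos': array([0.21564503, 0.47823625, 0.2260602 ]), 'tool_rot': array([-1.71052411,  1.56931446, -2.13428518]), 'contact_force': array([ 0.34210887, -0.43052143,  0.34136216]), 'torque': array([-0.00484243,  0.01634365,  0.00053744]), 'opening': 0.09175806912588333}
scene [[0.602, -0.323, 0.73, -0.654], [-0.799, -0.252, 0.547, -0.961], [0.007, -0.912, -0.41, 0.728], [0.0, 0.0, 0.0, 1.0]]
bin 0.75 [311. 246.] 4431 [ 0.561 -0.054  0.042]
chock_tall_mid 0.76 [419. 265.] 1465 [ 0.601 -0.34   0.05 ]
chock_low_mid 0.83 [386. 298.] 1405 [ 0.436 -0.346  0.034]
chock_low_mid 0.48 [429. 236.] 112 [ 0.737 -0.284  0.058]
pocket 0.84 [231. 260.] 699 [0.381 0.109 0.011]
pocket 0.76 [197. 244.] 582 [0.403 0.262 0.011]

[... 208 characters left out ...]
7, -0.033], [0.029, -0.1, -0.995, 1.154], [0.0, 0.0, 0.0, 1.0]]
bin 0.7 [302. 234.] 10184 [ 0.592 -0.006  0.055]
chock_tall_mid 0.8 [455. 232.] 1574 [ 0.609 -0.32   0.072]
chock_low_mid 0.55 [457. 312.] 1313 [ 0.448 -0.332  0.052]
pocket 0.77 [242. 333.] 1671 [0.39  0.117 0.015]
pocket 0.61 [162. 325.] 1818 [0.404 0.274 0.015]
bud_vase 0.74 [441. 179.] 897 [ 0.725 -0.301  0.032]
flap 0.72 [294. 238.] 7808 [0.58  0.008 0.055]
flap 0.59 [459. 310.] 1334 [ 0.447 -0.331  0.051]
lift_bar 0.82 [292. 242.] 7769 [0.58  0.008 0.055]
wrist [[0.412, 0.874, 0.259, 0.147], [0.911, -0.394, -0.118, 0.51], [-0.001, 0.285, -0.959, 0.385], [0.0, 0.0, 0.0, 1.0]]
pocket 0.94 [236. 384.] 1688 [0.373 0.29  0.017]
```

Run:
```python
import cv2
a=cv2.imread('pics/top0.png'); cv2.imwrite('pics/top0c.png',cv2.resize(a[100:400,100:500],None,fx=2,fy=2,interpolation=2))
a=cv2.imread('pics/scene0.png'); cv2.imwrite('pics/scene0c.png',cv2.resize(a[150:350,150:480],None,fx=2.4,fy=2.4,interpolation=2))
```

```text
(no output)
```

View pics/top0c.png

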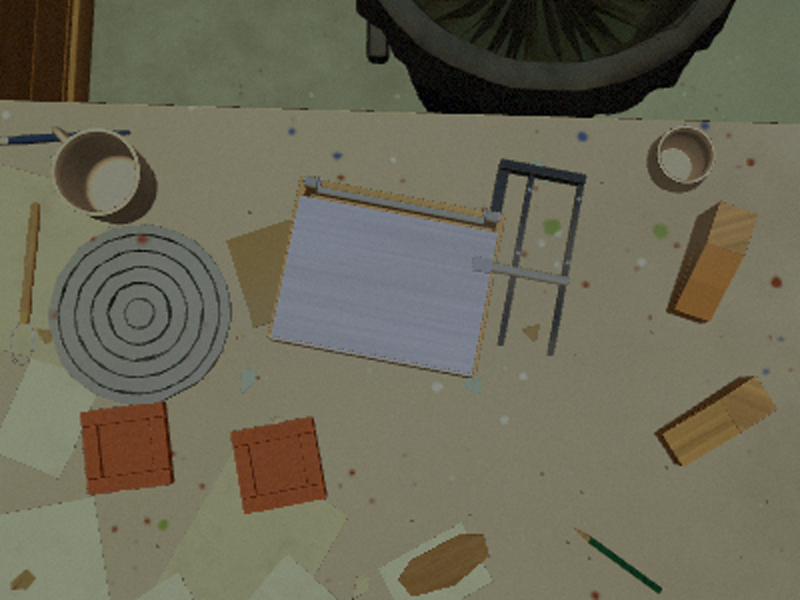

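View pics/scene0c.png

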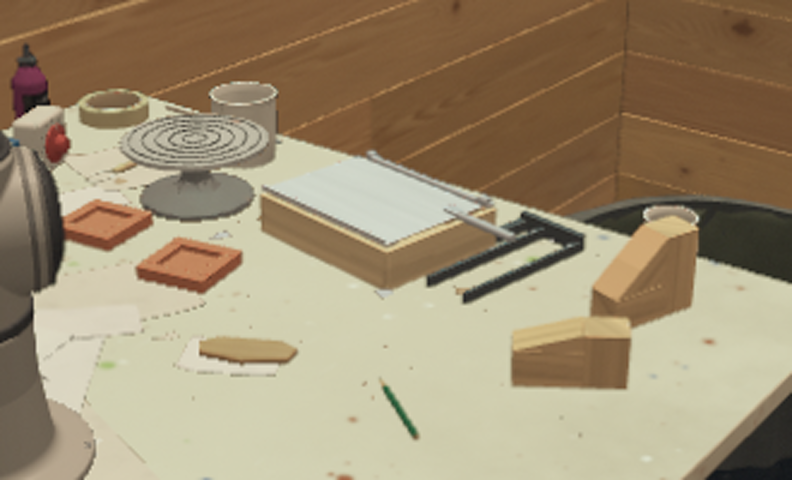

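View pics/top0.png

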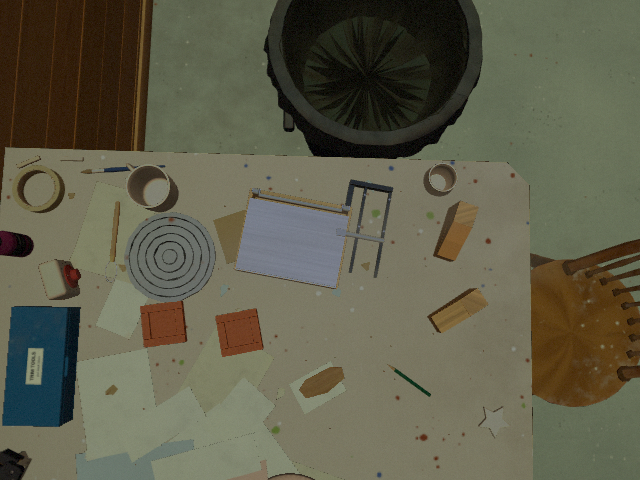

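View pics/wrist0.png

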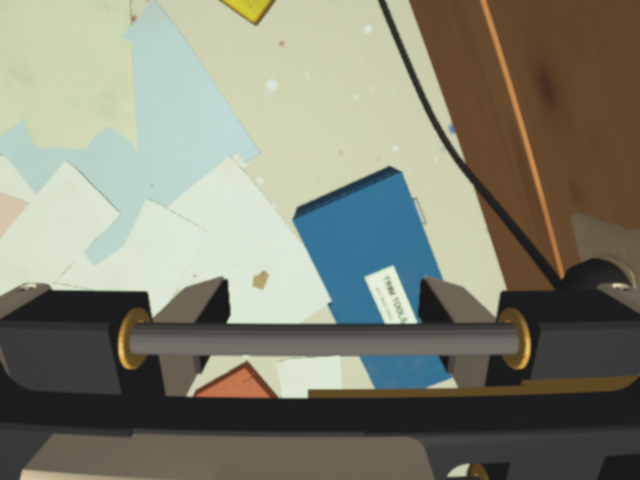

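Setter candidates: top-view pixels (163,325) at 0.49 m from the base and (240,332) at 0.41 m, so I choose (163,325). Chock candidates: (455,232), with its top at z about 0.09, and (458,312), which is low, so the tall one is at (455,232). Next I'll measure poses.

Run:
```python
from h import *
import pickle
w=pickle.load(open('wrist0.pkl','rb')); print(np.array(w['T_tool_cam']).round(3).tolist(), w['fx'],w['cx'],w['cy'])
p=pickle.load(open('top0.pkl','rb'))
P,u,v=cloud(p)
print('fx',p['fx'],'bench z',np.median(P[(P[:,2]<.01)&(P[:,0]<.5)&(P[:,0]>.3),2]))
def reg(x0,x1,y0,y1,z0,z1):
    return (P[:,0]>x0)&(P[:,0]<x1)&(P[:,1]>y0)&(P[:,1]<y1)&(P[:,2]>z0)&(P[:,2]<z1)
def rect(m,name):
    q=P[m][:,:2].astype(np.float32)*1000
    r=cv2.minAreaRect(q); print(name,m.sum(),r, 'z',np.percentile(P[m][:,2],[5,50,95]).round(4)); return r
m=reg(.45,.72,-.40,-.26,.02,.12); 
for a,b in [(.02,.12),(.088,.1)]: rect(reg(.5,.70,-.40,-.26,a,b),'tall %g'%a)
for a,b in [(.02,.12),(.053,.07)]: rect(reg(.35,.54,-.42,-.24,a,b),'low')
rect(reg(.45,.76,-.125,.13,.04,.08),'bin')
rect(reg(.3,.5,.19,.36,.012,.03),'setter far')
rect(reg(.3,.5,.05,.18,.012,.03),'setter near')
rect(reg(.45,.8,-.22,-.11,.008,.03),'lane')
# heightmap of interest region
H=np.zeros((600,800,3),np.uint8)
px=((.05-P[:,1])/.5*800).astype(int); py=((.82-P[:,0])/.375*600).astype(int)
ok=(px>=0)&(px<800)&(py>=0)&(py<600)
for a,b,c in zip(px[ok],py[ok],P[ok,2]):
    cv2.circle(H,(int(a),int(b)),2,tuple(int(x) for x in cv2.applyColorMap(np.array([[np.clip(c*2500,0,255)]],np.uint8),cv2.COLORMAP_JET)[0,0]),-1)
cv2.imwrite('pics/hm0.png',H)
```

```text
[[0.001, -0.285, 0.959, -0.158], [1.0, -0.0, -0.001, 0.0], [0.0, 0.959, 0.285, -0.076], [0.0, 0.0, 0.0, 1.0]] 358.7707146714711 323.8128846409058 237.19873433926048
fx 540.3991531801821 bench z -0.0007285489556626557
tall 0.02 1607 ((628.370361328125, -323.1251220703125), (155.8780517578125, 83.88143157958984), 8.160208702087402) z [0.0314 0.0707 0.0946]
tall 0.088 505 ((634.6093139648438, -334.1204833984375), (40.02093505859375, 56.69112777709961), 71.51589965820312) z [0.0891 0.0925 0.0959]
low 1239 ((446.6431884765625, -334.78033447265625), (40.84189987182617, 111.66688537597656), 33.55833435058594) z [0.0313 0.0527 0.06  ]
low 602 ((454.8651123046875, -347.490234375), (40.44606018066406, 81.4115219116211), 33.518348693847656) z [0.0535 0.0573 0.0607]
bin 8519 ((585.283935546875, -2.3662872314453125), (238.8431396484375, 172.87828063964844), 80.76020812988281) z [0.0487 0.0551 0.0591]
setter far 1198 ((404.47467041015625, 273.94403076171875), (85.99261474609375, 87.63424682617188), 9.0501127243042) z [0.0126 0.017  0.0208]
setter near 1166 ((390.1324462890625, 116.77471160888672), (85.95633697509766, 86.33488464355469), 12.105968475341797) z [0.0126 0.0173 0.021 ]
lane 768 ((615.1212158203125, -140.5045623779297), (90.52423095703125, 197.64166259765625), 81.62890625) z [0.0103 0.0148 0.0233]
```

View pics/hm0.png

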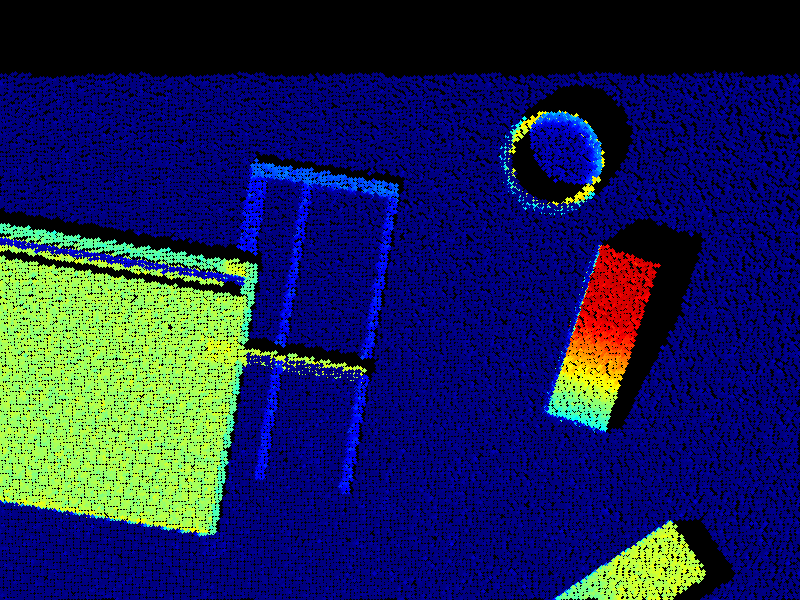

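```bash
cat > fit.py <<'E'
from h import *
from scipy.optimize import minimize
def fit(P, rects, x0, inside=None, cell=.0015):
    """fit pose (x,y,yaw) so union of rects (xmin,xmax,ymin,ymax,zlo,zhi) separates points with z in band from others."""
    def cost(t):
        c,s=np.cos(t[2]),np.sin(t[2]); d=P[:,:2]-t[:2]
        lx=c*d[:,0]+s*d[:,1]; ly=-s*d[:,0]+c*d[:,1]; J=0
        for (a,b,e,f,z0,z1,m) in rects:
            sd=np.minimum(np.minimum(lx-a,b-lx),np.minimum(ly-e,f-ly)) # >0 inside
            near=sd>-m
            inb=(P[:,2]>z0)&(P[:,2]<z1)
            sg=1/(1+np.exp(-sd/.0008))
            J+=np.sum(np.where(inb,1-sg,sg)[near])
        return J
    best=None
    for dyaw in (0,.03,-.03):
        s0=np.array(x0)+[0,0,dyaw]
        r=minimize(cost,s0,method='Nelder-Mead',options=dict(initial_simplex=np.array([s0,s0+[.006,0,0],s0+[0,.006,0],s0+[0,0,.03]]),xatol=1e-5,fatol=1e-3,maxiter=600))
        if best is None or r.fun<best.fun: best=r
    return best
E
python3 - <<'E'
from fit import *
import pickle
p=pickle.load(open('top0.pkl','rb'))
P,u,v=cloud(p)
# bin guess
yaw=-.16
R2=lambda a:np.array([[np.cos(a),-np.sin(a)],[np.sin(a),np.cos(a)]])
g=np.array([.587,-.0])+R2(yaw)@np.array([.08,0])
flap=[(-.159,-.005,-.104,.104,.05,.07,.004)]
L=(.008,.02)
lane=[(-.120,.06,-.187,-.181,*L,.006),(-.120,.06,-.133,-.127,*L,.006)]
loc=(P[:,0]>.4)&(P[:,0]<.82)&(P[:,1]<.2)&(P[:,1]>-.27)&(P[:,2]>-.02)
for name,rs in [('flap',flap),('lane',lane),('both',flap+lane)]:
    r=fit(P[loc],rs,[*g,yaw]); print(name,r.x.round(4),r.fun)
# chock
p_=P[(P[:,0]>.5)&(P[:,0]<.72)&(P[:,1]<-.27)&(P[:,1]>-.4)]
r=fit(p_,[(-.0555,.0555,-.02,.02,.034,.1,.008)],[.609,-.327,2.84]); print('tall',r.x.round(4),r.fun)
b=r.x
d=(P[:,:2]-b[:2])@R2(b[2]); m=(abs(d[:,1])<.018)&(abs(d[:,0])<.055)
for a in np.arange(-.055,.055,.01): print(round(a,3),np.median(P[m&(d[:,0]>a)&(d[:,0]<a+.01),2]).round(4),end='; ')
# setter
for g in [[.404,.274,.157],[.39,.117,.21]]:
    q=P[(abs(P[:,0]-g[0])<.07)&(abs(P[:,1]-g[1])<.07)]
    r=fit(q,[(-.043,.043,-.043,.043,.005,.03,.01)],g); print('\nset out',r.x.round(4))
    r=fit(q,[(-.027,.027,-.027,.027,.005,.0135,.008)],g); print('set in',r.x.round(4))
    q2=q[np.hypot(q[:,0]-g[0],q[:,1]-g[1])<.02]; print(np.median(q2,0))
s=pickle.load(open('scene0.pkl','rb'))
P,u,v=cloud(s)
g=[.404,.274,.157]
q=P[(abs(P[:,0]-g[0])<.07)&(abs(P[:,1]-g[1])<.07)]
print('scene',fit(q,[(-.043,.043,-.043,.043,.005,.03,.01)],g).x.round(4))
p_=P[(P[:,0]>.5)&(P[:,0]<.72)&(P[:,1]<-.27)&(P[:,1]>-.4)]
r=fit(p_,[(-.0555,.0555,-.02,.02,.034,.1,.008)],[.609,-.327,2.84]); print('tall',r.x.round(4),r.fun)
E
```

```text
flap [ 0.6577 -0.003  -0.1638] 314.5243469828399
lane [ 0.6577 -0.0032 -0.1601] 211.45956497613815
both [ 0.6576 -0.0032 -0.1638] 528.8530307562296
tall [ 0.6096 -0.3262  2.8547] 240.38365299132727
-0.055 0.0923; -0.045 0.093; -0.035 0.0932; -0.025 0.0929; -0.015 0.0918; -0.005 0.0858; 0.005 0.078; 0.015 0.0696; 0.025 0.0622; 0.035 0.0534; 0.045 0.0446; 
set out [0.4041 0.2745 0.1576]
set in [0.4044 0.2747 0.1515]
[0.40405268 0.27384389 0.00962007]

set out [0.3901 0.1171 0.2156]
set in [0.3896 0.117  0.2008]
[0.39007297 0.11673342 0.00974204]
scene [0.4023 0.2719 0.138 ]
tall [ 0.8204 -0.3982  2.3429] 0.0
```

```bash
cat > plan.py <<'E'
from h import *
BIN=np.array([.6577,-.003,-.163])
def b2w(x,y): 
    c,s=np.cos(BIN[2]),np.sin(BIN[2]); return np.array([BIN[0]+c*x-s*y,BIN[1]+s*x+c*y])
def w2b(x,y):
    c,s=np.cos(BIN[2]),np.sin(BIN[2]); d=np.array([x,y])-BIN[:2]; return np.array([c*d[0]+s*d[1],-s*d[0]+c*d[1]])
def st(s=None):
    s=s or observe(); T=Tt(s); y=np.arctan2(T[1,1],T[0,1]); return s,T,y
def show():
    s,T,y=st(); print('t',round(s['time'],2),'tcp',(T[:3,3]*1000).round(1),'yaw_y',round(y,4),'tilt',round(np.degrees(np.arccos(-T[2,0])),2),'q1,q6',s['qpos'][[0,5]].round(3),'open',round(s['opening']*1000,1),'F',s['contact_force'].round(1),'bin',(w2b(*T[:2,3])*1000).round(1))
def to(pos,yaw=None,n=None,way='',vmax=48):
    """print rows from current pose to pos (m), tool-y angle yaw (spin dir as given by signed diff in 'way')"""
    s,T,y=st(); d=np.array(pos)-T[:3,3]
    dy=0 if yaw is None else (yaw-y+np.pi)%(2*np.pi)-np.pi
    if way=='+' and dy<0: dy+=2*np.pi
    if way=='-' and dy>0: dy-=2*np.pi
    n=n or max(1,int(np.ceil(max(np.linalg.norm(d)*1000/vmax,abs(dy)/.145))))
    spin=-dy/n; out=[]
    for i in range(n):
        a=y+dy*i/n
        ty=np.array([np.cos(a),np.sin(a),0]); tx=np.array([0,0,-1]); tz=np.cross(tx,ty)
        st_=d*1000/n; out.append(f'[{st_@tx:.1f},{st_@ty:.1f},{st_@tz:.1f}] {spin:.3f}')
    print('n',n,'dist',(d*1000).round(1),'dyaw',round(dy,3),'q6 end~ q6-dyaw+dq1'); print('\n'.join(out))
E
python3 - <<'E'
from plan import *
show()
print(Tt().round(3))
q=observe()['qpos']; _,_,y=st(); print('yaw - q1, +q6',y-q[0]+q[5],y-q[0]-q[5])
print(b2w(-.123,-.157))
E
```

```text
t 1.5 tcp [215.9 478.6 226.7] yaw_y 1.147 tilt 0.0 q1,q6 [ 1.001 -0.146] open 91.6 F [ 0.7 -0.3 -0.5] bin [-514.1  403.5]
[[ 0.     0.411  0.912  0.216]
 [ 0.     0.912 -0.411  0.479]
 [-1.     0.    -0.     0.227]
 [ 0.     0.     0.     1.   ]]
yaw - q1, +q6 -5.647702475075622e-06 0.2920037152507376
[ 0.51085255 -0.13795861]
```

Run:
```python
from plan import *
to([.629,-.332,.200],1.284)
```

```text
n 19 dist [ 413.1 -810.6  -26.7] dyaw 0.137 q6 end~ q6-dyaw+dq1
[1.4,-29.9,37.4] -0.007
[1.4,-30.2,37.1] -0.007
[1.4,-30.5,36.9] -0.007
[1.4,-30.7,36.7] -0.007
[1.4,-31.0,36.5] -0.007
[1.4,-31.3,36.3] -0.007
[1.4,-31.5,36.0] -0.007
[1.4,-31.8,35.8] -0.007
[1.4,-32.1,35.6] -0.007
[1.4,-32.3,35.3] -0.007
[1.4,-32.6,35.1] -0.007
[1.4,-32.8,34.9] -0.007
[1.4,-33.1,34.6] -0.007
[1.4,-33.3,34.4] -0.007
[1.4,-33.6,34.2] -0.007
[1.4,-33.8,33.9] -0.007
[1.4,-34.0,33.7] -0.007
[1.4,-34.3,33.4] -0.007
[1.4,-34.5,33.2] -0.007
```

Emit:
{"fn": "send_rows", "kwargs": {
  "motion": [
    {"hand": 0.5, "slide": [1, -30, 37], "spin": -0.007},
    {"hand": 0.5, "slide": [1, -30, 37], "spin": -0.007},
    {"hand": 0.5, "slide": [1, -31, 37], "spin": -0.007},
    {"hand": 0.5, "slide": [1, -31, 37], "spin": -0.007},
    {"hand": 0.5, "slide": [1, -31, 36], "spin": -0.007},
    {"hand": 0.5, "slide": [1, -31, 36], "spin": -0.007},
    {"hand": 0.5, "slide": [1, -32, 36], "spin": -0.007},
    {"hand": 0.5, "slide": [1, -32, 36], "spin": -0.007}
  ],
  "grip_force": 30
}}

```text
time: 2.3
tool_pos: [0.3934, 0.1306, 0.2186]
tool_rot: [1.048, 1.565, 0.695]
contact_force: [1.2, -0.4, 0.4]
opening: 0.069
```

Emit:
{"fn": "send_rows", "kwargs": {
  "motion": [
    {"hand": 0.5, "slide": [1, -32, 36], "spin": -0.007},
    {"hand": 0.5, "slide": [1, -32, 35], "spin": -0.007},
    {"hand": 0.5, "slide": [1, -33, 35], "spin": -0.007},
    {"hand": 0.5, "slide": [1, -33, 35], "spin": -0.007},
    {"hand": 0.5, "slide": [1, -33, 35], "spin": -0.007},
    {"hand": 0.5, "slide": [1, -33, 34], "spin": -0.007},
    {"hand": 0.5, "slide": [1, -33, 34], "spin": -0.007},
    {"hand": 0.5, "slide": [1, -34, 34], "spin": -0.007}
  ]
}}

```text
time: 3.1
tool_pos: [0.5762, -0.2237, 0.2116]
tool_rot: [0.716, 1.56, 0.418]
contact_force: [1.1, 0.6, 1.1]
opening: 0.0689
```

Run:
```python
from plan import *
show()
to([.629,-.332,.200],1.284)
```

```text
t 3.1 tcp [ 576.2 -223.7  211.6] yaw_y 1.2729 tilt 0.61 q1,q6 [-0.499 -1.773] open 68.9 F [1.1 0.6 1.1] bin [ -44.6 -231. ]
n 3 dist [  52.8 -108.3  -11.6] dyaw 0.011 q6 end~ q6-dyaw+dq1
[3.9,-29.3,27.4] -0.004
[3.9,-29.4,27.3] -0.004
[3.9,-29.5,27.2] -0.004
```

Emit:
{"fn": "send_rows", "kwargs": {
  "motion": [
    {"hand": 0.5, "slide": [4, -29, 27], "spin": -0.004},
    {"hand": 0.5, "slide": [4, -29, 27], "spin": -0.004},
    {"hand": 0.5, "slide": [4, -29, 27], "spin": -0.004},
    {"hand": 0.5, "slide": [0, 0, 0], "spin": 0},
    {"hand": 0.5, "slide": [0, 0, 0], "spin": 0}
  ]
}}

```text
time: 3.6
tool_pos: [0.6305, -0.3419, 0.1948]
tool_rot: [0.843, 1.562, 0.552]
contact_force: [-0.3, 0.1, -0.3]
opening: 0.0691
```

Run:
```python
from fit import *
from plan import *
show()
p=cam('wrist'); cv2.imwrite('pics/w1.png',p['pixels'])
P,u,v=cloud(p)
p_=P[(P[:,0]>.5)&(P[:,0]<.72)&(P[:,1]<-.27)&(P[:,1]>-.4)&(P[:,2]<.11)]
print(len(p_))
r=fit(p_,[(-.0555,.0555,-.02,.02,.034,.1,.008)],[.609,-.327,2.84]); print('tall',r.x.round(4),r.fun)
to([.629,-.332,.0610],1.284)
```

```text
t 3.6 tcp [ 630.5 -341.9  194.8] yaw_y 1.279 tilt 0.53 q1,q6 [-0.607 -1.887] open 69.1 F [-0.3  0.1 -0.3] bin [  28.1 -338.8]
29961
tall [ 0.6099 -0.3272  2.8265] 262.43705808268896
n 3 dist [  -1.1    9.8 -133.5] dyaw 0.005 q6 end~ q6-dyaw+dq1
[44.5,3.0,-1.3] -0.002
[44.5,3.0,-1.3] -0.002
[44.5,3.0,-1.3] -0.002
```

View pics/w1.png

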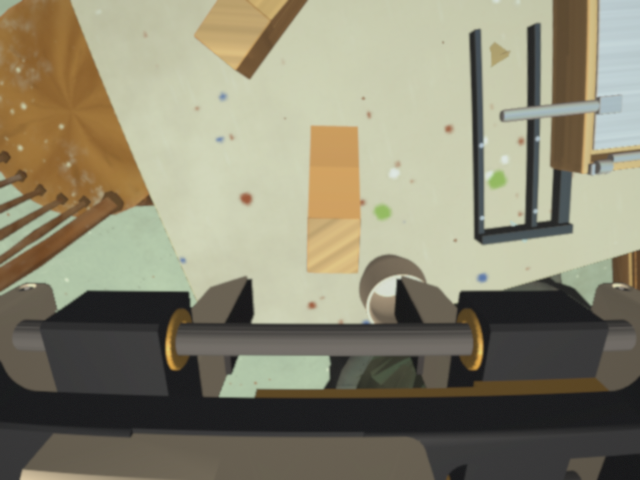

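```bash
python3 - <<'E'
s=open('plan.py').read()
s=s.replace("ty=np.array([np.cos(a),np.sin(a),0]); tx=np.array([0,0,-1]); tz=np.cross(tx,ty)","tx,ty,tz=(T[:3,:3]@R.from_rotvec([-dy*i/n,0,0]).as_matrix()).T")
open('plan.py','w').write(s)
E
python3 - <<'E'
from plan import *
show(); print(Tt().round(4))
to([.629,-.332,.061],1.27,n=4)
E
```

```text
t 3.65 tcp [ 630.1 -341.8  194.5] yaw_y 1.279 tilt 0.49 q1,q6 [-0.607 -1.887] open 69.0 F [-1.3 -0.6  0. ] bin [  27.7 -338.8]
[[ 0.0072  0.2876  0.9577  0.6301]
 [ 0.0047  0.9577 -0.2877 -0.3418]
 [-1.      0.0066  0.0055  0.1945]
 [ 0.      0.      0.      1.    ]]
n 4 dist [  -1.1    9.8 -133.5] dyaw -0.009 q6 end~ q6-dyaw+dq1
[33.4,2.0,-1.1] 0.002
[33.4,2.0,-1.2] 0.002
[33.4,2.0,-1.2] 0.002
[33.4,2.0,-1.2] 0.002
```

Emit:
{"fn": "send_rows", "kwargs": {
  "motion": [
    {"hand": 0.5, "slide": [33, 2, -1], "spin": 0.002},
    {"hand": 0.5, "slide": [33, 2, -1], "spin": 0.002},
    {"hand": 0.5, "slide": [33, 2, -1], "spin": 0.002},
    {"hand": 0.5, "slide": [30, 2, -1], "spin": 0.002},
    {"hand": 0.5, "slide": [0, 0, 0], "spin": 0}
  ]
}}

```text
time: 4.15
tool_pos: [0.6304, -0.3271, 0.0675]
tool_rot: [0.428, 1.558, 0.132]
contact_force: [0.7, 0.2, 0.0]
opening: 0.0689
```

Run:
```python
from plan import *
show()
to([.629,-.332,.061],1.27,n=1)
```

```text
t 4.15 tcp [ 630.4 -327.1   67.5] yaw_y 1.2756 tilt 0.74 q1,q6 [-0.59  -1.869] open 68.9 F [0.7 0.2 0. ] bin [  25.6 -324.2]
n 1 dist [-1.4 -4.9 -6.5] dyaw -0.006 q6 end~ q6-dyaw+dq1
[6.5,-5.2,0.0] 0.006
```

Emit:
{"fn": "send_rows", "kwargs": {
  "motion": [
    {"hand": 0.5, "slide": [6, -5, 0], "spin": 0.006},
    {"hand": -0.5, "slide": [0, 0, 0], "spin": 0},
    {"hand": -1, "slide": [0, 0, 0], "spin": 0},
    {"hand": -1, "slide": [0, 0, 0], "spin": 0},
    {"hand": -1, "slide": [0, 0, 0], "spin": 0},
    {"hand": -1, "slide": [0, 0, 0], "spin": 0}
  ],
  "grip_force": 40
}}

```text
time: 4.75
tool_pos: [0.6319, -0.333, 0.0701]
tool_rot: [0.086, 1.548, -0.214]
contact_force: [-0.5, -0.3, -4.0]
opening: 0.0399
```

Run:
```python
from plan import *
show()
```

```text
t 4.75 tcp [ 631.9 -333.    70.1] yaw_y 1.2708 tilt 1.31 q1,q6 [-0.596 -1.87 ] open 39.9 F [-0.5 -0.3 -4. ] bin [  28.1 -329.8]
```

Emit:
{"fn": "send_rows", "kwargs": {
  "motion": [
    {"hand": -1, "slide": [0, 0, 0], "spin": 0},
    {"hand": -1, "slide": [0, 0, 0], "spin": 0}
  ]
}}

```text
time: 4.95
tool_pos: [0.6318, -0.3329, 0.0698]
tool_rot: [0.101, 1.548, -0.199]
contact_force: [1.4, 0.2, -1.4]
opening: 0.0395
```

Run:
```python
from plan import *
show();show();print(Tt().round(4))
```

```text
t 4.95 tcp [ 631.8 -332.9   69.8] yaw_y 1.2707 tilt 1.28 q1,q6 [-0.596 -1.87 ] open 39.5 F [ 1.4  0.2 -1.4] bin [  27.9 -329.7]
t 4.95 tcp [ 631.8 -332.9   69.8] yaw_y 1.2707 tilt 1.28 q1,q6 [-0.596 -1.87 ] open 39.5 F [ 1.4  0.2 -1.4] bin [  27.9 -329.7]
[[ 0.0219  0.2956  0.9551  0.6318]
 [-0.0044  0.9553 -0.2956 -0.3329]
 [-0.9998  0.0023  0.0222  0.0698]
 [ 0.      0.      0.      1.    ]]
```

Run:
```python
from plan import *
print(b2w(-.138,-.157)); to([.632,-.333,.150],n=4)
```

```text
[ 0.49605138 -0.13552442]
n 4 dist [ 0.2 -0.1 80.2] dyaw 0 q6 end~ q6-dyaw+dq1
[-20.0,0.0,0.5] 0.000
[-20.0,0.0,0.5] 0.000
[-20.0,0.0,0.5] 0.000
[-20.0,0.0,0.5] 0.000
```

Emit:
{"fn": "send_rows", "kwargs": {
  "motion": [
    {"hand": -1, "slide": [-20, 0, 0], "spin": 0},
    {"hand": -1, "slide": [-20, 0, 0], "spin": 0},
    {"hand": -1, "slide": [-20, 0, 0], "spin": 0},
    {"hand": -1, "slide": [-20, 0, 0], "spin": 0}
  ],
  "grip_force": 50
}}

```text
time: 5.35
tool_pos: [0.6273, -0.3308, 0.1453]
tool_rot: [0.565, 1.559, 0.265]
contact_force: [0.4, -0.7, -3.0]
opening: 0.0395
```

Run:
```python
from plan import *
show(); to([*b2w(-.138,-.157),.150],-1.734,way='-')
```

```text
t 5.35 tcp [ 627.3 -330.8  145.3] yaw_y 1.2706 tilt 0.66 q1,q6 [-0.597 -1.87 ] open 39.5 F [ 0.4 -0.7 -3. ] bin [  23.2 -328.3]
n 21 dist [-131.3  195.2    4.7] dyaw -3.005 q6 end~ q6-dyaw+dq1
[-0.3,7.0,-8.7] 0.143
[-0.3,5.7,-9.6] 0.143
[-0.3,4.3,-10.3] 0.143
[-0.3,2.8,-10.9] 0.143
[-0.3,1.2,-11.1] 0.143
[-0.3,-0.4,-11.2] 0.143
[-0.3,-2.0,-11.0] 0.143
[-0.3,-3.6,-10.6] 0.143
[-0.3,-5.0,-10.0] 0.143
[-0.3,-6.4,-9.2] 0.143
[-0.3,-7.7,-8.2] 0.143
[-0.3,-8.7,-7.0] 0.143
[-0.3,-9.7,-5.7] 0.143
[-0.3,-10.4,-4.3] 0.143
[-0.3,-10.9,-2.7] 0.143
[-0.3,-11.1,-1.2] 0.143
[-0.3,-11.2,0.4] 0.143
[-0.3,-11.0,2.0] 0.143
[-0.3,-10.6,3.6] 0.143
[-0.3,-10.0,5.1] 0.143
[-0.3,-9.2,6.4] 0.143
```

Emit:
{"fn": "send_rows", "kwargs": {
  "motion": [
    {"hand": -1, "slide": [0, 7, -9], "spin": 0.143},
    {"hand": -1, "slide": [0, 6, -10], "spin": 0.143},
    {"hand": -1, "slide": [0, 4, -10], "spin": 0.143},
    {"hand": -1, "slide": [0, 3, -11], "spin": 0.143},
    {"hand": -1, "slide": [0, 1, -11], "spin": 0.143},
    {"hand": -1, "slide": [0, 0, -11], "spin": 0.143},
    {"hand": -1, "slide": [0, -2, -11], "spin": 0.143},
    {"hand": -1, "slide": [0, -4, -11], "spin": 0.143}
  ]
}}

```text
time: 6.15
tool_pos: [0.5765, -0.2539, 0.1454]
tool_rot: [1.634, 1.559, 0.144]
contact_force: [-0.4, 0.9, -3.1]
opening: 0.0396
```

Emit:
{"fn": "send_rows", "kwargs": {
  "motion": [
    {"hand": -1, "slide": [0, -5, -10], "spin": 0.143},
    {"hand": -1, "slide": [0, -6, -9], "spin": 0.143},
    {"hand": -1, "slide": [0, -8, -8], "spin": 0.143},
    {"hand": -1, "slide": [0, -9, -7], "spin": 0.143},
    {"hand": -1, "slide": [0, -10, -6], "spin": 0.143},
    {"hand": -1, "slide": [0, -10, -4], "spin": 0.143},
    {"hand": -1, "slide": [0, -11, -3], "spin": 0.143}
  ]
}}

```text
time: 6.85
tool_pos: [0.5329, -0.1823, 0.1428]
tool_rot: [-3.125, 1.563, 0.625]
contact_force: [0.2, 0.5, -3.0]
opening: 0.0395
```

Run:
```python
from plan import *
show(); to([*b2w(-.138,-.157),.150],-1.734)
```

```text
t 6.85 tcp [ 532.9 -182.3  142.8] yaw_y -0.9627 tilt 0.42 q1,q6 [-0.469  0.49 ] open 39.5 F [ 0.2  0.5 -3. ] bin [ -94.  -197.2]
n 6 dist [-36.9  46.8   7.2] dyaw -0.771 q6 end~ q6-dyaw+dq1
[-1.2,-9.9,0.6] 0.129
[-1.2,-9.8,1.8] 0.129
[-1.2,-9.4,3.1] 0.129
[-1.2,-9.0,4.3] 0.129
[-1.2,-8.3,5.4] 0.129
[-1.2,-7.6,6.4] 0.129
```

Emit:
{"fn": "send_rows", "kwargs": {
  "motion": [
    {"hand": -1, "slide": [-1, -10, 1], "spin": 0.129},
    {"hand": -1, "slide": [-1, -10, 2], "spin": 0.129},
    {"hand": -1, "slide": [-1, -9, 3], "spin": 0.129},
    {"hand": -1, "slide": [-1, -9, 4], "spin": 0.129},
    {"hand": -1, "slide": [-1, -8, 5], "spin": 0.129},
    {"hand": -1, "slide": [-1, -7, 6], "spin": 0.129},
    {"hand": -1, "slide": [0, 0, 0], "spin": 0},
    {"hand": -1, "slide": [0, 0, 0], "spin": 0}
  ]
}}

```text
time: 7.65
tool_pos: [0.4933, -0.1323, 0.1476]
tool_rot: [-1.419, 1.564, 1.526]
contact_force: [-0.6, -0.5, -2.2]
opening: 0.0395
```

Run:
```python
from plan import *
show(); 
for n in ['wrist','top']:
    p=cam(n); cv2.imwrite(f'pics/{n}2.png',p['pixels'])
to([*b2w(-.138,-.157),.074],-1.734,n=4)
```

```text
t 7.65 tcp [ 493.3 -132.3  147.6] yaw_y -1.7669 tilt 0.39 q1,q6 [-0.416  1.347] open 39.5 F [-0.6 -0.5 -2.2] bin [-141.2 -154.2]
n 4 dist [  2.6  -3.1 -73.5] dyaw 0.034 q6 end~ q6-dyaw+dq1
[18.4,0.7,-0.8] -0.009
[18.4,0.8,-0.8] -0.009
[18.4,0.8,-0.8] -0.009
[18.4,0.8,-0.8] -0.009
```

View pics/wrist2.png

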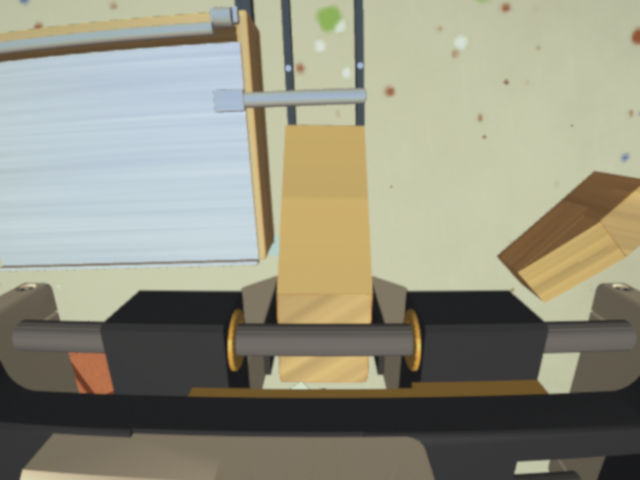

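Emit:
{"fn": "send_rows", "kwargs": {
  "motion": [
    {"hand": -1, "slide": [10, 3, -1], "spin": -0.033},
    {"hand": -1, "slide": [18, 0, -1], "spin": 0},
    {"hand": -1, "slide": [15, 0, 0], "spin": 0},
    {"hand": -1, "slide": [0, 0, 0], "spin": 0}
  ]
}}

```text
time: 8.15
tool_pos: [0.4965, -0.1374, 0.1036]
tool_rot: [-1.863, 1.565, 1.123]
contact_force: [-0.3, -0.6, -2.6]
opening: 0.0398
```

Run:
```python
from plan import *
show(); 
to([*b2w(-.138,-.157),.071],-1.734,n=2)
```

```text
t 8.15 tcp [ 496.5 -137.4  103.6] yaw_y -1.7267 tilt 0.35 q1,q6 [-0.423  1.3  ] open 39.8 F [-0.3 -0.6 -2.6] bin [-137.2 -158.8]
n 2 dist [ -0.5   1.9 -32.6] dyaw -0.007 q6 end~ q6-dyaw+dq1
[16.3,-0.8,0.4] 0.004
[16.3,-0.8,0.4] 0.004
```

Emit:
{"fn": "send_rows", "kwargs": {
  "motion": [
    {"hand": -1, "slide": [13, -2, 0], "spin": 0.006},
    {"hand": -1, "slide": [11, 0, 0], "spin": 0},
    {"hand": -1, "slide": [0, 0, 0], "spin": 0},
    {"hand": -1, "slide": [0, 0, 0], "spin": 0}
  ]
}}

```text
time: 8.55
tool_pos: [0.4985, -0.1367, 0.0803]
tool_rot: [-2.234, 1.564, 0.749]
contact_force: [0.3, 0.2, -2.8]
opening: 0.0397
```

Run:
```python
from plan import *
show(); 
to([*b2w(-.138,-.157),.071],-1.734,n=1)
```

```text
t 8.55 tcp [ 498.5 -136.7   80.3] yaw_y -1.7297 tilt 0.37 q1,q6 [-0.42   1.305] open 39.7 F [ 0.3  0.2 -2.8] bin [-135.3 -157.8]
n 1 dist [-2.5  1.2 -9.3] dyaw -0.004 q6 end~ q6-dyaw+dq1
[9.3,-0.8,2.7] 0.004
```

Emit:
{"fn": "send_rows", "kwargs": {
  "motion": [
    {"hand": -1, "slide": [6, -1, 2], "spin": 0.004},
    {"hand": -1, "slide": [3, 0, 0], "spin": 0},
    {"hand": -1, "slide": [0, 0, 0], "spin": 0}
  ]
}}

```text
time: 8.85
tool_pos: [0.4974, -0.1358, 0.072]
tool_rot: [-2.533, 1.563, 0.446]
contact_force: [0.6, -0.1, -2.7]
opening: 0.0397
```

Run:
```python
from plan import *
show(); p=cam('scene'); a=p['pixels']; cv2.imwrite('pics/s3.png',cv2.resize(a[180:330,230:430],None,fx=4,fy=4,interpolation=2))
```

```text
t 8.85 tcp [ 497.4 -135.8   72. ] yaw_y -1.7335 tilt 0.45 q1,q6 [-0.419  1.31 ] open 39.7 F [ 0.6 -0.1 -2.7] bin [-136.6 -157. ]
```

View pics/s3.png

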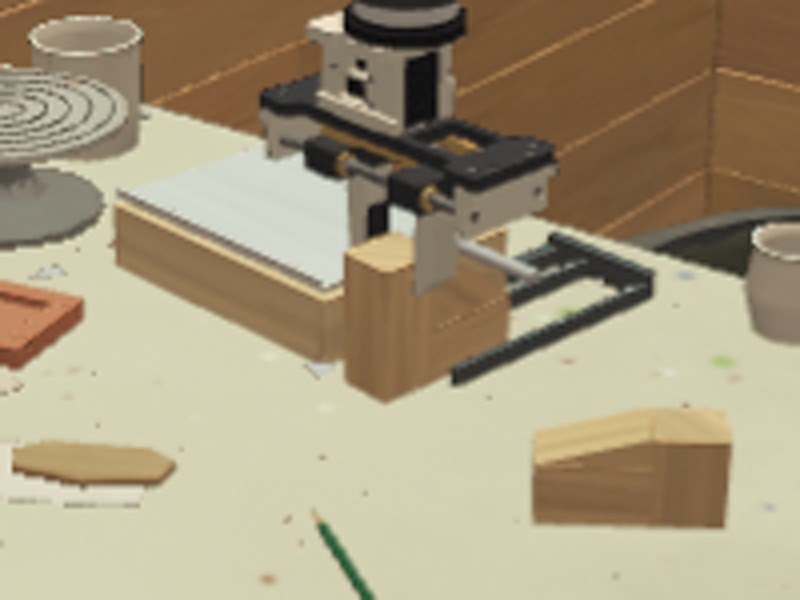

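Emit:
{"fn": "send_rows", "kwargs": {
  "motion": [
    {"hand": -1, "slide": [0, 0, -6], "spin": 0},
    {"hand": -1, "slide": [0, 0, -6], "spin": 0},
    {"hand": -1, "slide": [2, 0, -3], "spin": 0},
    {"hand": -1, "slide": [1, 0, 0], "spin": 0},
    {"hand": -1, "slide": [0, 0, 0], "spin": 0}
  ]
}}

```text
time: 9.4
tool_pos: [0.5147, -0.1387, 0.0704]
tool_rot: [-2.713, 1.561, 0.266]
contact_force: [-2.0, -0.5, -0.1]
opening: 0.0391
```

Run:
```python
from plan import *
show()
```

```text
t 9.4 tcp [ 514.7 -138.7   70.4] yaw_y -1.7333 tilt 0.55 q1,q6 [-0.411  1.318] open 39.1 F [-2.  -0.5 -0.1] bin [-119.1 -157.1]
```

Emit:
{"fn": "send_rows", "kwargs": {
  "motion": [
    {"hand": 0.15, "slide": [0, 0, 0], "spin": 0},
    {"hand": 0.15, "slide": [0, 0, 0], "spin": 0},
    {"hand": 0.15, "slide": [-15, 0, 0], "spin": 0},
    {"hand": 0.15, "slide": [-35, 0, 0], "spin": 0},
    {"hand": 0.15, "slide": [-30, 0, 0], "spin": 0}
  ]
}}

```text
time: 9.9
tool_pos: [0.512, -0.1383, 0.149]
tool_rot: [-1.903, 1.565, 1.076]
contact_force: [0.2, -0.6, 0.3]
opening: 0.0531
```

Run:
```python
from plan import *
show(); to([*b2w(-.232,-.157),.14],-.163)
```

```text
t 9.9 tcp [ 512.  -138.3  149. ] yaw_y -1.7335 tilt 0.35 q1,q6 [-0.412  1.318] open 53.1 F [ 0.2 -0.6  0.3] bin [-121.8 -157.1]
n 11 dist [-108.7   18.    -9. ] dyaw 1.571 q6 end~ q6-dyaw+dq1
[0.8,-0.0,10.0] -0.143
[0.8,-1.4,9.9] -0.143
[0.8,-2.8,9.6] -0.143
[0.8,-4.2,9.1] -0.143
[0.8,-5.4,8.4] -0.143
[0.8,-6.6,7.6] -0.143
[0.8,-7.6,6.6] -0.143
[0.8,-8.4,5.4] -0.143
[0.8,-9.1,4.2] -0.143
[0.8,-9.6,2.8] -0.143
[0.8,-9.9,1.4] -0.143
```

Emit:
{"fn": "send_rows", "kwargs": {
  "motion": [
    {"hand": 0.5, "slide": [1, 0, 10], "spin": -0.143},
    {"hand": 0.7, "slide": [1, -1, 10], "spin": -0.143},
    {"hand": 1, "slide": [1, -3, 10], "spin": -0.143},
    {"hand": 1, "slide": [1, -4, 9], "spin": -0.143},
    {"hand": 1, "slide": [1, -5, 8], "spin": -0.143},
    {"hand": 1, "slide": [1, -7, 8], "spin": -0.143},
    {"hand": 1, "slide": [1, -8, 7], "spin": -0.143},
    {"hand": 1, "slide": [1, -8, 5], "spin": -0.143}
  ],
  "grip_force": 60
}}

```text
time: 10.7
tool_pos: [0.4342, -0.129, 0.1467]
tool_rot: [1.995, 1.551, -0.121]
contact_force: [0.8, -0.4, 0.3]
opening: 0.0917
```

Run:
```python
from plan import *
show(); to([*b2w(-.232,-.157),.14],-.163)
```

```text
t 10.7 tcp [ 434.2 -129.   146.7] yaw_y -0.5454 tilt 1.14 q1,q6 [-0.463  0.078] open 91.7 F [ 0.8 -0.4  0.3] bin [-200.  -160.6]
n 3 dist [-30.9   8.7  -6.7] dyaw 0.382 q6 end~ q6-dyaw+dq1
[2.0,-10.4,2.9] -0.127
[2.0,-10.6,1.5] -0.127
[2.0,-10.8,0.2] -0.127
```

Emit:
{"fn": "send_rows", "kwargs": {
  "motion": [
    {"hand": 1, "slide": [2, -11, 3], "spin": -0.127},
    {"hand": 1, "slide": [2, -11, 1], "spin": -0.127},
    {"hand": 1, "slide": [2, -11, 0], "spin": -0.127},
    {"hand": 1, "slide": [0, 0, 0], "spin": 0}
  ]
}}

```text
time: 11.1
tool_pos: [0.4005, -0.1192, 0.1405]
tool_rot: [1.55, 1.548, -0.167]
contact_force: [0.0, 0.0, 0.3]
opening: 0.092
```

Run:
```python
from plan import *
from fit import fit
show(); to([*b2w(-.232,-.157),.055],-.163,n=3)
p=cam('top'); P,u,v=cloud(p); cv2.imwrite('pics/t4.png',cv2.resize(p['pixels'][150:350,220:480],None,fx=3,fy=3,interpolation=2))
g=b2w(-.096,-.157); q=P[(np.hypot(*(P[:,:2]-g).T)<.075)&(P[:,2]<.1)]
r=fit(q,[(-.0555,.0555,-.02,.02,.034,.1,.005)],[*g,-.163]); print(r.x,w2b(*r.x[:2]))
```

```text
t 11.1 tcp [ 400.5 -119.2  140.5] yaw_y -0.1467 tilt 1.28 q1,q6 [-0.478 -0.337] open 92.0 F [0.  0.  0.3] bin [-234.9 -156.4]
n 3 dist [  2.8  -1.1 -85.5] dyaw -0.016 q6 end~ q6-dyaw+dq1
[28.5,0.3,0.2] 0.005
[28.5,0.3,0.2] 0.005
[28.5,0.3,0.2] 0.005
[ 0.54360782 -0.14240845 -0.18312381] [-0.08995679 -0.15607536]
```

View pics/t4.png

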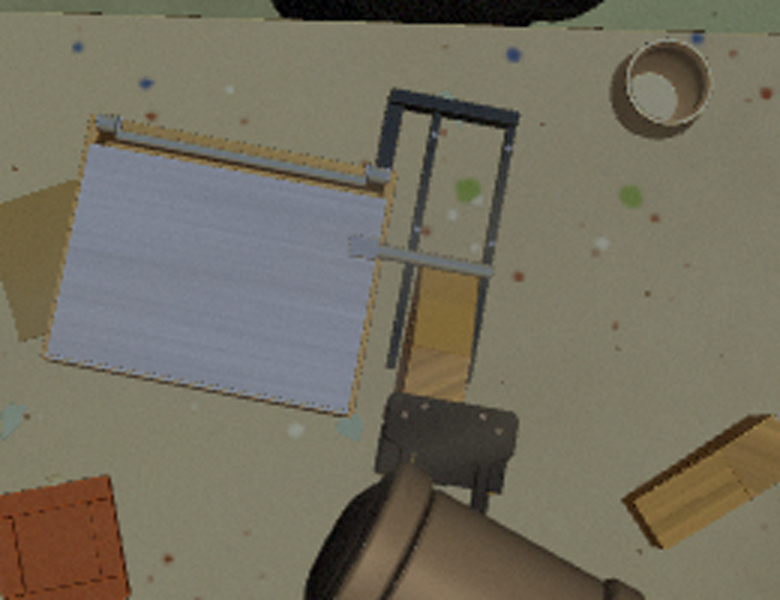

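Emit:
{"fn": "send_rows", "kwargs": {
  "motion": [
    {"hand": 1, "slide": [28, 0, 0], "spin": 0.005},
    {"hand": 1, "slide": [28, 0, 0], "spin": 0.005},
    {"hand": 1, "slide": [28, 0, 0], "spin": 0.005},
    {"hand": 1, "slide": [0, 0, 0], "spin": 0}
  ]
}}

```text
time: 11.55
tool_pos: [0.4091, -0.1226, 0.057]
tool_rot: [1.48, 1.536, -0.272]
contact_force: [-1.2, -0.2, 0.3]
opening: 0.0919
```

Run:
```python
from plan import *
show(); to([*b2w(-.105,-.157),.055],-.163,n=8)
```

```text
t 11.55 tcp [ 409.1 -122.6   57. ] yaw_y -0.1811 tilt 1.98 q1,q6 [-0.476 -0.304] open 91.9 F [-1.2 -0.2  0.3] bin [-225.9 -158.4]
n 8 dist [119.6 -18.3  -2. ] dyaw 0.018 q6 end~ q6-dyaw+dq1
[0.8,15.1,-0.4] -0.002
[0.8,15.1,-0.4] -0.002
[0.8,15.1,-0.4] -0.002
[0.8,15.1,-0.3] -0.002
[0.8,15.1,-0.3] -0.002
[0.8,15.1,-0.3] -0.002
[0.8,15.1,-0.2] -0.002
[0.8,15.1,-0.2] -0.002
```

Emit:
{"fn": "send_rows", "kwargs": {
  "motion": [
    {"hand": 1, "slide": [0, 10, 0], "spin": -0.01},
    {"hand": 1, "slide": [0, 12, 0], "spin": -0.005},
    {"hand": 1, "slide": [0, 12, 0], "spin": 0},
    {"hand": 1, "slide": [0, 12, 0], "spin": 0}
  ]
}}

```text
time: 11.95
tool_pos: [0.4516, -0.1293, 0.0614]
tool_rot: [1.504, 1.55, -0.237]
contact_force: [-7.9, 1.5, 3.3]
opening: 0.0919
```

Run:
```python
from plan import *
show(); to([*b2w(-.105,-.157),.057],-.163,n=6)
```

```text
t 11.95 tcp [ 451.6 -129.3   61.4] yaw_y -0.1695 tilt 1.19 q1,q6 [-0.445 -0.28 ] open 91.9 F [-7.9  1.5  3.3] bin [-182.9 -158. ]
n 6 dist [ 77.  -11.6  -4.4] dyaw 0.007 q6 end~ q6-dyaw+dq1
[1.0,13.0,-0.3] -0.001
[1.0,13.0,-0.2] -0.001
[1.0,13.0,-0.2] -0.001
[1.0,13.0,-0.2] -0.001
[1.0,13.0,-0.2] -0.001
[1.0,13.0,-0.2] -0.001
```

Emit:
{"fn": "send_rows", "kwargs": {
  "motion": [
    {"hand": 1, "slide": [2, 12, 0], "spin": 0},
    {"hand": 1, "slide": [2, 12, 0], "spin": 0},
    {"hand": 1, "slide": [1, 12, 0], "spin": 0}
  ]
}}

```text
time: 12.25
tool_pos: [0.4875, -0.1348, 0.061]
tool_rot: [1.511, 1.555, -0.231]
contact_force: [-4.9, 1.7, 1.5]
opening: 0.092
```

Run:
```python
from plan import *
show(); p=cam('scene'); a=p['pixels']; cv2.imwrite('pics/s5.png',cv2.resize(a[180:330,230:430],None,fx=4,fy=4,interpolation=2))
```

```text
t 12.25 tcp [ 487.5 -134.8   61. ] yaw_y -0.1713 tilt 0.88 q1,q6 [-0.423 -0.255] open 92.0 F [-4.9  1.7  1.5] bin [-146.6 -157.7]
```

View pics/s5.png

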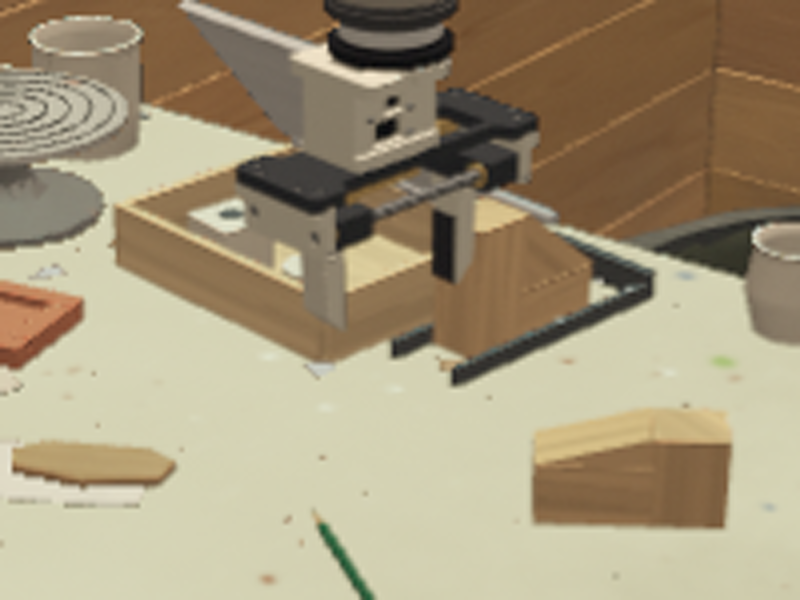

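Emit:
{"fn": "send_rows", "kwargs": {
  "motion": [
    {"hand": 1, "slide": [1, 10, 0], "spin": 0},
    {"hand": 1, "slide": [1, 10, 0], "spin": 0},
    {"hand": 1, "slide": [0, 7, 0], "spin": 0}
  ]
}}

```text
time: 12.6
tool_pos: [0.5168, -0.1399, 0.063]
tool_rot: [1.469, 1.555, -0.274]
contact_force: [-4.8, 1.2, 0.2]
opening: 0.0918
```

Run:
```python
from plan import *
show(); p=cam('scene'); a=p['pixels']; cv2.imwrite('pics/s6.png',cv2.resize(a[180:330,230:430],None,fx=4,fy=4,interpolation=2))
```

```text
t 12.6 tcp [ 516.8 -139.9   63. ] yaw_y -0.1724 tilt 0.93 q1,q6 [-0.409 -0.238] open 91.8 F [-4.8  1.2  0.2] bin [-116.8 -157.9]
```

View pics/s6.png

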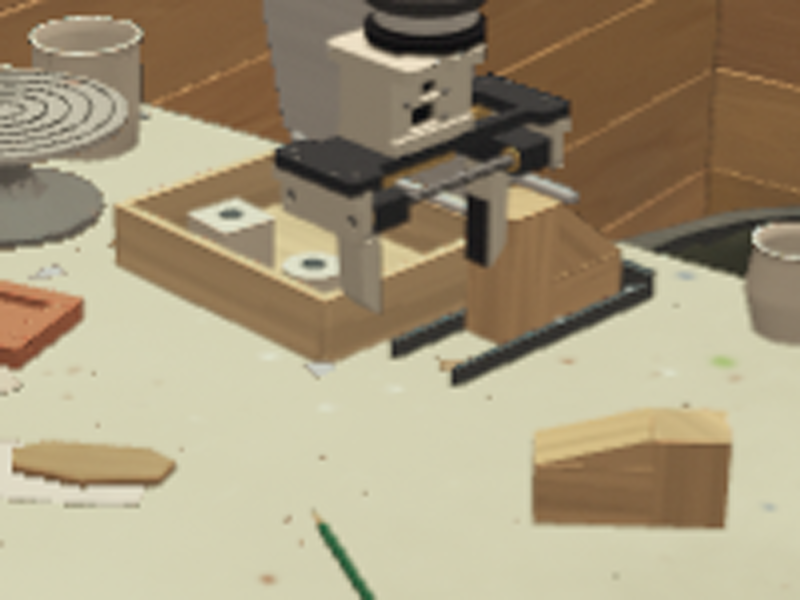

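Flap is up, with the foot at (232,225) and the cap at (312,265) visible in the bin. The last few millimetres go in small steps until force builds against the stop.

Emit:
{"fn": "send_rows", "kwargs": {
  "motion": [
    {"hand": 1, "slide": [0, 4, 0], "spin": 0},
    {"hand": 1, "slide": [0, 3, 0], "spin": 0}
  ]
}}

```text
time: 12.85
tool_pos: [0.5245, -0.1412, 0.0636]
tool_rot: [1.463, 1.555, -0.28]
contact_force: [-5.2, 1.3, -0.7]
opening: 0.0919
```

Run:
```python
from plan import *
show()
```

```text
t 12.85 tcp [ 524.5 -141.2   63.6] yaw_y -0.1724 tilt 0.93 q1,q6 [-0.405 -0.235] open 91.9 F [-5.2  1.3 -0.7] bin [-109. -158.]
```

Emit:
{"fn": "send_rows", "kwargs": {
  "motion": [
    {"hand": 1, "slide": [0, 3, 0], "spin": 0}
  ]
}}

```text
time: 12.95
tool_pos: [0.5269, -0.1415, 0.0636]
tool_rot: [1.464, 1.556, -0.279]
contact_force: [-5.0, 2.0, 0.8]
opening: 0.092
```

Run:
```python
from plan import *
show()
```

```text
t 12.95 tcp [ 526.9 -141.5   63.6] yaw_y -0.1724 tilt 0.84 q1,q6 [-0.404 -0.233] open 92.0 F [-5.   2.   0.8] bin [-106.6 -157.9]
```

Emit:
{"fn": "send_rows", "kwargs": {
  "motion": [
    {"hand": 1, "slide": [0, 2, 0], "spin": 0}
  ]
}}

```text
time: 13.05
tool_pos: [0.5285, -0.1417, 0.0636]
tool_rot: [1.47, 1.557, -0.273]
contact_force: [-5.0, 0.3, 0.1]
opening: 0.0919
```

Emit:
{"fn": "send_rows", "kwargs": {
  "motion": [
    {"hand": 1, "slide": [0, 2, 0], "spin": 0}
  ]
}}

```text
time: 13.15
tool_pos: [0.5289, -0.1417, 0.0635]
tool_rot: [1.461, 1.561, -0.283]
contact_force: [-15.9, 1.7, 7.2]
opening: 0.0918
```

Run:
```python
from plan import *
show()
p=cam('top'); P,u,v=cloud(p); cv2.imwrite('pics/t7.png',cv2.resize(p['pixels'][150:350,220:480],None,fx=3,fy=3,interpolation=2))
```

```text
t 13.15 tcp [ 528.9 -141.7   63.5] yaw_y -0.1724 tilt 0.55 q1,q6 [-0.402 -0.231] open 91.8 F [-15.9   1.7   7.2] bin [-104.6 -157.8]
```

View pics/t7.png

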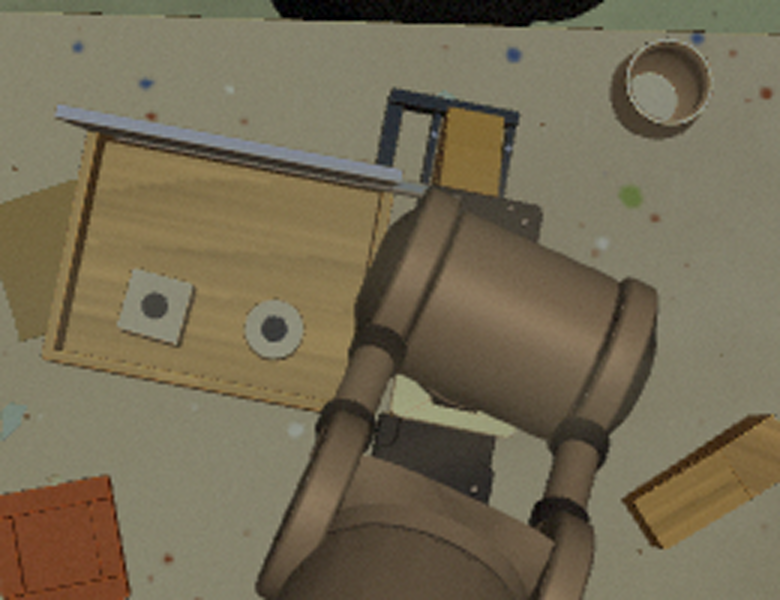

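Emit:
{"fn": "send_rows", "kwargs": {
  "motion": [
    {"hand": 1, "slide": [0, -10, 0], "spin": 0},
    {"hand": 1, "slide": [0, -30, 0], "spin": 0},
    {"hand": 1, "slide": [0, -40, 0], "spin": 0},
    {"hand": 1, "slide": [-40, -20, 0], "spin": 0},
    {"hand": 0.5, "slide": [-45, 0, 0], "spin": 0},
    {"hand": 0.5, "slide": [-45, 0, 0], "spin": 0}
  ]
}}

```text
time: 13.8
tool_pos: [0.4247, -0.1232, 0.192]
tool_rot: [1.548, 1.558, -0.197]
contact_force: [0.8, -0.5, -0.4]
opening: 0.0806
```

Run:
```python
from plan import *
from fit import fit
import pickle
show()
for n in ['top','scene']:
    p=cam(n); pickle.dump(p,open(n+'8.pkl','wb')); P,u,v=cloud(p); 
    cv2.imwrite(f'pics/{n}8.png',cv2.resize(p['pixels'][150:350,220:480],None,fx=3,fy=3,interpolation=2))
    for t in ['square_mid','round_mid','chock_tall_mid']:
        for d in vision.cut_out(p,t): 
            if d['conf']>.3:
                Q,_,_=cloud(p,d['mask']); print(n,t,d['conf'],d['uv'],np.median(Q,0).round(4), (w2b(*np.median(Q,0)[:2])*1000).round(1))
    if n=='top':
        g=b2w(.010,-.157); q=P[(np.hypot(*(P[:,:2]-g).T)<.075)]
        r=fit(q,[(-.0555,.0555,-.02,.02,.034,.2,.005)],[*g,-.163]); print('chock',r.x,w2b(*r.x[:2]))
```

```text
t 13.8 tcp [ 424.7 -123.2  192. ] yaw_y -0.1742 tilt 0.72 q1,q6 [-0.458 -0.286] open 80.6 F [ 0.8 -0.5 -0.4] bin [-210.4 -156.4]
top square_mid 0.59 [273.4, 251.7] [0.5564 0.0519 0.0453] [-108.9   37.7]
top round_mid 0.69 [310.5, 257.4] [ 0.543  -0.0293  0.0359] [-108.9  -44.6]
top chock_tall_mid 0.63 [373.2, 211.6] [ 0.6368 -0.1538  0.0783] [   3.8 -152.2]
chock [ 0.64411089 -0.15761103 -0.17592365] [ 0.01168116 -0.15476687]
scene square_mid 0.61 [293.5, 238.3] [0.5528 0.0345 0.0406] [-109.6   19.9]
scene chock_tall_mid 0.66 [362.8, 246.2] [ 0.6051 -0.1727  0.0473] [ -24.4 -176. ]
```

View pics/top8.png

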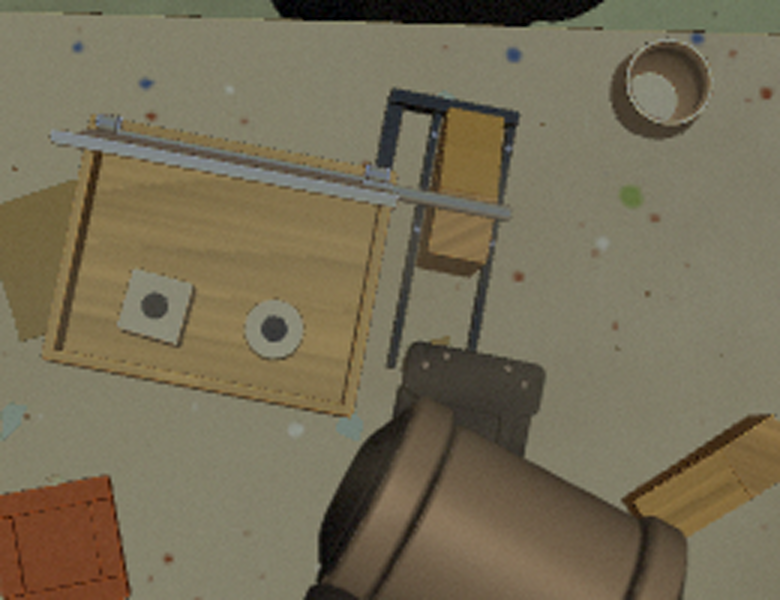

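View pics/scene8.png

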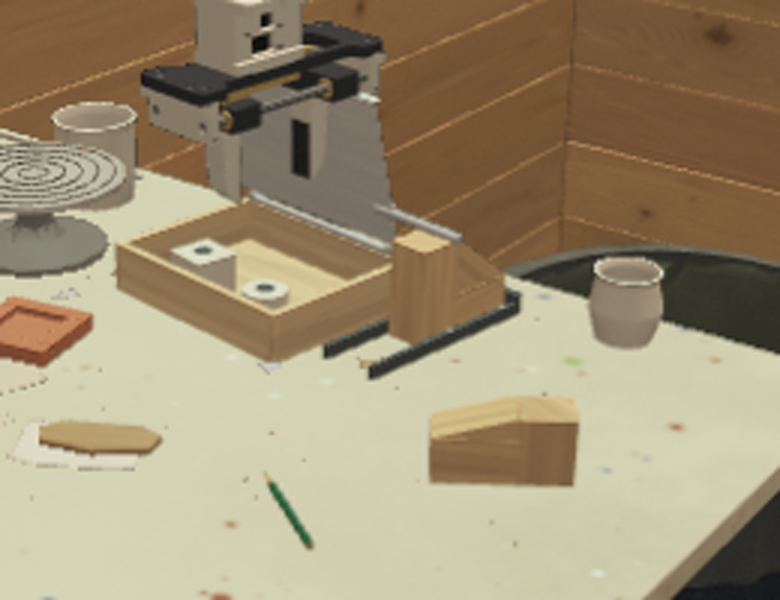

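Run:
```python
from plan import *
from fit import fit
import pickle
p=pickle.load(open('top8.pkl','rb')); P,u,v=cloud(p)
g=b2w(-.109,.0377); q=P[(np.hypot(*(P[:,:2]-g).T)<.04)]
r=fit(q,[(-.022,.022,-.022,.022,.0385,.06,.006)],[*g,-.16]); print('foot',r.x.round(4),(w2b(*r.x[:2])*1000).round(1),r.fun, 'top z',np.median(q[q[:,2]>.04,2]))
g=b2w(-.109,-.0446); q=P[(np.hypot(*(P[:,:2]-g).T)<.032)]
t=q[(q[:,2]>.028)]; print('cap',cv2.minEnclosingCircle((t[:,:2]*1000).astype(np.float32)),np.median(t,0),np.median(q[q[:,2]>.03,2]))
# flap
f=np.array([[*w2b(*x[:2]),x[2]] for x in P[(P[:,2]>.08)&(P[:,0]>.55)&(P[:,1]>-.1)]])
f=f[(abs(f[:,1])<.09)&(f[:,0]>-.06)]; print(len(f)); 
print('flap angle', np.median(np.arctan2(f[:,2]-.054,-f[:,0])))
```

```text
foot [ 0.5583  0.0538 -0.247 ] [-107.3   39.9] 46.721119189012796 top z 0.04565318856215117
cap ((544.21728515625, -28.962892532348633), 20.706748962402344) [ 0.54430821 -0.02921996  0.03586096] 0.035862916027214586
661
flap angle 1.3771534727214734
```

Run:
```python
from plan import *
to([.5583,.0538,.150],1.324)
```

```text
n 11 dist [133.5 176.9 -39.1] dyaw 1.498 q6 end~ q6-dyaw+dq1
[3.6,9.1,-17.9] -0.136
[3.6,11.5,-16.5] -0.136
[3.6,13.6,-14.8] -0.136
[3.6,15.5,-12.8] -0.136
[3.6,17.1,-10.6] -0.136
[3.6,18.4,-8.2] -0.136
[3.6,19.3,-5.6] -0.136
[3.6,19.9,-2.9] -0.136
[3.6,20.1,-0.2] -0.136
[3.6,20.0,2.5] -0.136
[3.6,19.4,5.2] -0.136
```

Emit:
{"fn": "send_rows", "kwargs": {
  "motion": [
    {"hand": 0.3, "slide": [3, 9, -18], "spin": -0.136},
    {"hand": 0.3, "slide": [3, 12, -17], "spin": -0.136},
    {"hand": 0.3, "slide": [3, 14, -15], "spin": -0.136},
    {"hand": 0.3, "slide": [3, 16, -13], "spin": -0.136},
    {"hand": 0.3, "slide": [3, 17, -11], "spin": -0.136},
    {"hand": 0.3, "slide": [3, 18, -8], "spin": -0.136},
    {"hand": 0.3, "slide": [3, 19, -6], "spin": -0.136},
    {"hand": 0.3, "slide": [3, 20, -3], "spin": -0.136}
  ]
}}

```text
time: 15.0
tool_pos: [0.5199, 0.0122, 0.1543]
tool_rot: [-2.874, 1.563, 2.79]
contact_force: [-0.2, -0.4, -0.3]
opening: 0.0598
```

Run:
```python
from plan import *
show();to([.5583,.0538,.130],1.324)
```

```text
t 15.0 tcp [519.9  12.2 154.3] yaw_y 0.952 tilt 0.45 q1,q6 [-0.125 -1.078] open 59.8 F [-0.2 -0.4 -0.3] bin [-138.5   -7.4]
n 3 dist [ 38.4  41.6 -24.3] dyaw 0.372 q6 end~ q6-dyaw+dq1
[8.1,18.7,2.4] -0.124
[8.1,18.3,4.7] -0.124
[8.1,17.6,7.0] -0.124
```

Emit:
{"fn": "send_rows", "kwargs": {
  "motion": [
    {"hand": 0.3, "slide": [6, 19, 2], "spin": -0.124},
    {"hand": 0.3, "slide": [6, 18, 5], "spin": -0.124},
    {"hand": 0.3, "slide": [6, 17, 7], "spin": -0.124},
    {"hand": 0.3, "slide": [0, 0, 0], "spin": 0}
  ]
}}

```text
time: 15.4
tool_pos: [0.558, 0.0576, 0.1287]
tool_rot: [-3.133, 1.554, 2.924]
contact_force: [-0.1, -1.3, -0.4]
opening: 0.0597
```

Run:
```python
from plan import *
from fit import fit
show()
p=cam('wrist'); cv2.imwrite('pics/w9.png',p['pixels']); P,u,v=cloud(p)
g=np.array([.5583,.0538]); q=P[(np.hypot(*(P[:,:2]-g).T)<.04)]
r=fit(q,[(-.022,.022,-.022,.022,.0385,.06,.006)],[*g,-.247]); print('foot',r.x.round(4),r.fun, 'top z',np.median(q[q[:,2]>.04,2]))
to([.5583,.0538,.020],1.324,n=4)
```

```text
t 15.4 tcp [558.   57.6 128.7] yaw_y 1.345 tilt 0.98 q1,q6 [-0.036 -1.382] open 59.7 F [-0.1 -1.3 -0.4] bin [-108.2   43.6]
foot [ 0.5716  0.0491 -0.27  ] 583.2902160497291 top z 0.23144895173758528
n 4 dist [   1.    -3.  -108.9] dyaw -0.017 q6 end~ q6-dyaw+dq1
[27.2,-0.7,0.9] 0.004
[27.2,-0.7,0.9] 0.004
[27.2,-0.6,0.9] 0.004
[27.2,-0.6,0.9] 0.004
```

View pics/w9.png

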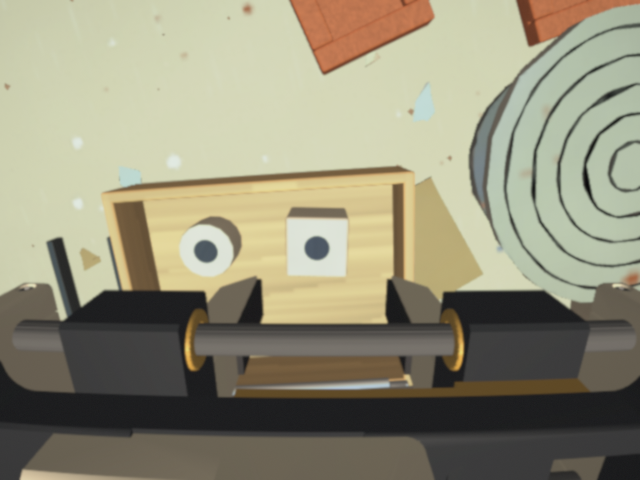

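Run:
```python
from plan import *
from fit import fit
show()
p=cam('wrist'); P,u,v=cloud(p); P=P[P[:,2]<.1]
g=np.array([.5583,.0538]); q=P[(np.hypot(*(P[:,:2]-g).T)<.04)]
r=fit(q,[(-.022,.022,-.022,.022,.037,.06,.006)],[*g,-.247]); print('foot',r.x.round(4),r.fun, 'top z',np.median(q[q[:,2]>.04,2]),len(q))
```

```text
t 15.45 tcp [557.3  56.8 128.9] yaw_y 1.3413 tilt 1.02 q1,q6 [-0.037 -1.379] open 59.8 F [ 0.3 -0.3 -0.2] bin [-108.8   42.7]
foot [ 0.5602  0.0513 -0.2472] 443.7332937096231 top z 0.046320098209224905 7247
```

Emit:
{"fn": "send_rows", "kwargs": {
  "motion": [
    {"hand": 0.3, "slide": [27, -1, 1], "spin": 0.018},
    {"hand": 0.3, "slide": [27, -1, 1], "spin": 0},
    {"hand": 0.3, "slide": [27, -1, 1], "spin": 0},
    {"hand": 0.3, "slide": [20, -1, 1], "spin": 0},
    {"hand": 0.3, "slide": [0, 0, 0], "spin": 0}
  ]
}}

```text
time: 16.0
tool_pos: [0.557, 0.0478, 0.0267]
tool_rot: [-3.017, 1.555, 3.001]
contact_force: [-0.4, 0.3, 0.2]
opening: 0.0596
```

Run:
```python
from plan import *
show();to([.559,.0525,.020],1.324,n=1)
```

```text
t 16.0 tcp [557.   47.8  26.7] yaw_y 1.3052 tilt 0.9 q1,q6 [-0.052 -1.359] open 59.6 F [-0.4  0.3  0.2] bin [-107.7   33.8]
n 1 dist [ 2.   4.7 -6.7] dyaw 0.019 q6 end~ q6-dyaw+dq1
[6.6,5.1,0.8] -0.019
```

Emit:
{"fn": "send_rows", "kwargs": {
  "motion": [
    {"hand": 0.3, "slide": [5, 5, 1], "spin": -0.018},
    {"hand": 0.3, "slide": [0, 0, 0], "spin": 0},
    {"hand": -1, "slide": [0, 0, 0], "spin": 0},
    {"hand": -1, "slide": [0, 0, 0], "spin": 0},
    {"hand": -1, "slide": [0, 0, 0], "spin": 0},
    {"hand": -1, "slide": [0, 0, 0], "spin": 0}
  ],
  "grip_force": 20
}}

```text
time: 16.6
tool_pos: [0.5611, 0.0518, 0.0257]
tool_rot: [-3.078, 1.561, 2.955]
contact_force: [-0.0, 0.1, -0.9]
opening: 0.0435
```

Run:
```python
from plan import *
show()
```

```text
t 16.6 tcp [561.1  51.8  25.7] yaw_y 1.3207 tilt 0.56 q1,q6 [-0.045 -1.367] open 43.5 F [-0.   0.1 -0.9] bin [-104.2   38.4]
```

Run:
```python
from plan import *
import pickle
p=pickle.load(open('top0.pkl','rb'));P,u,v=cloud(p)
m=(np.hypot(u-171,v-257)<46); print(np.percentile(P[m],[2,50,98],axis=0).round(3)); print(world(p,171,257))
```

```text
[[0.458 0.17  0.   ]
 [0.538 0.247 0.081]
 [0.621 0.327 0.085]]
[0.53832475 0.24725565 0.07959921]
```

Emit:
{"fn": "send_rows", "kwargs": {
  "motion": [
    {"hand": -1, "slide": [-10, 0, 0], "spin": 0},
    {"hand": -1, "slide": [-30, 0, 0], "spin": 0},
    {"hand": -1, "slide": [-30, 0, 0], "spin": 0},
    {"hand": -1, "slide": [-40, 0, 0], "spin": 0}
  ]
}}

```text
time: 17.0
tool_pos: [0.5583, 0.0518, 0.1352]
tool_rot: [-2.998, 1.548, 3.035]
contact_force: [0.1, -0.0, -0.5]
opening: 0.0437
```

Run:
```python
from plan import *
show();to([.43,.16,.15],1.5,n=5)
```

```text
t 17.0 tcp [558.3  51.8 135.2] yaw_y 1.3205 tilt 1.29 q1,q6 [-0.045 -1.366] open 43.7 F [ 0.1 -0.  -0.5] bin [-106.9   37.9]
n 5 dist [-128.3  108.2   14.8] dyaw 0.179 q6 end~ q6-dyaw+dq1
[-2.3,14.6,-30.3] -0.036
[-2.3,15.7,-29.7] -0.036
[-2.3,16.7,-29.2] -0.036
[-2.3,17.8,-28.5] -0.036
[-2.3,18.8,-27.9] -0.036
```

Emit:
{"fn": "send_rows", "kwargs": {
  "motion": [
    {"hand": -1, "slide": [-2, 15, -30], "spin": -0.036},
    {"hand": -1, "slide": [-2, 16, -30], "spin": -0.036},
    {"hand": -1, "slide": [-2, 17, -29], "spin": -0.036},
    {"hand": -1, "slide": [-2, 18, -28], "spin": -0.036},
    {"hand": -1, "slide": [-2, 19, -28], "spin": -0.036}
  ]
}}

```text
time: 17.5
tool_pos: [0.4336, 0.1617, 0.1575]
tool_rot: [2.432, 1.567, 2.362]
contact_force: [0.5, -0.0, -1.8]
opening: 0.044
```

Run:
```python
from plan import *
show();to([.404,.2745,.12],1.726,n=5)
```

```text
t 17.5 tcp [433.6 161.7 157.5] yaw_y 1.501 tilt 0.21 q1,q6 [ 0.189 -1.314] open 44.0 F [ 0.5 -0.  -1.8] bin [-247.9  126.2]
n 5 dist [-29.6 112.8 -37.5] dyaw 0.225 q6 end~ q6-dyaw+dq1
[7.6,22.1,-7.5] -0.045
[7.6,22.4,-6.5] -0.045
[7.6,22.6,-5.4] -0.045
[7.6,22.9,-4.4] -0.045
[7.6,23.0,-3.4] -0.045
```

Emit:
{"fn": "send_rows", "kwargs": {
  "motion": [
    {"hand": -1, "slide": [7, 22, -7], "spin": -0.045},
    {"hand": -1, "slide": [7, 22, -6], "spin": -0.045},
    {"hand": -1, "slide": [7, 23, -5], "spin": -0.045},
    {"hand": -1, "slide": [7, 23, -4], "spin": -0.045},
    {"hand": -1, "slide": [7, 23, -3], "spin": -0.045},
    {"hand": -1, "slide": [0, 0, 0], "spin": 0},
    {"hand": -1, "slide": [0, 0, 0], "spin": 0}
  ]
}}

```text
time: 18.2
tool_pos: [0.4009, 0.2812, 0.1282]
tool_rot: [0.821, 1.565, 0.99]
contact_force: [1.2, 0.5, -1.8]
opening: 0.0437
```

Run:
```python
from plan import *
from fit import fit
show()
p=cam('wrist'); cv2.imwrite('pics/w10.png',p['pixels']); P,u,v=cloud(p)
# foot held: top at TCP z -20+40
z=observe()['tool_pos'][2]; c=observe()['tool_pos'][:2]
q=P[(np.hypot(*(P[:,:2]-c).T)<.045)&(P[:,2]<z+.04)]
print('ztop',np.percentile(q[q[:,2]>z-.01,2],[10,50,90]))
m=q[(abs(q[:,2]-(z+.02))<.006)]; print(len(m), cv2.minAreaRect((m[:,:2]*1000).astype(np.float32)), (np.median(m,0)*1000).round(1))
s=P[(np.hypot(*(P[:,:2]-[.404,.2745]).T)<.075)&(P[:,2]<.03)]
print(len(s),fit(s,[(-.043,.043,-.043,.043,.005,.03,.008)],[.404,.2745,.155]).x.round(4))
```

```text
t 18.2 tcp [400.9 281.2 128.2] yaw_y 1.7402 tilt 0.35 q1,q6 [ 0.453 -1.289] open 43.7 F [ 1.2  0.5 -1.8] bin [-299.5  238.7]
ztop [0.13501138 0.14919049 0.15639201]
7634 ((390.8675537109375, 278.8855895996094), (28.69551658630371, 76.92267608642578), 10.07580852508545) [389.1 278.5 149.3]
17956 [0.4056 0.2728 0.1472]
```

View pics/w10.png

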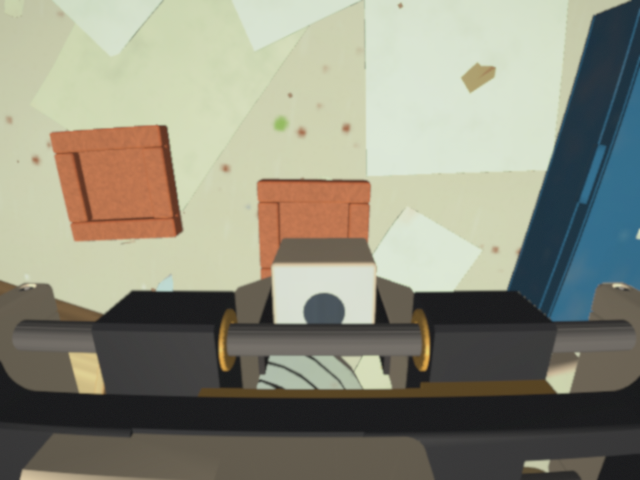

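```bash
cat > ray.py <<'E'
from plan import *
def onplane(p,u,v,z):
    q=cv2.undistortPoints(np.array([[[u,v]]],float),K(p),np.array(p['distortion'])).ravel()
    d=p['W'][:3,:3]@np.array([q[0],q[1],1]); o=p['W'][:3,3]; return o+d*(z-o[2])/d[2]
E
python3 - <<'E'
from ray import *
show()
p=cam('wrist'); T=Tt()
a=p['pixels']; g=cv2.cvtColor(a,cv2.COLOR_BGR2GRAY)
print('col324',g[250:335,324].tolist()); print('row300',g[300,265:385].tolist()); print('row312',g[312,300:350].tolist())
P,u,v=cloud(p); m=(abs(u-324)<40)&(v>272)&(v<290); print('ztop',np.median(P[m,2]))
zt=np.median(P[m,2])
for uv in [(324,264),(324,310)]:
    X=onplane(p,*uv,zt); print(uv,X.round(4),'tool',(np.linalg.inv(T)@np.append(X,1))[:3].round(4))
E
```

```text
t 18.25 tcp [401.  281.  128.3] yaw_y 1.7397 tilt 0.35 q1,q6 [ 0.452 -1.289] open 43.6 F [-0.3 -0.1 -0.7] bin [-299.4  238.6]
col324 [97, 97, 97, 97, 98, 97, 97, 98, 98, 99, 101, 113, 138, 167, 191, 204, 212, 217, 220, 221, 221, 221, 221, 221, 221, 221, 221, 221, 221, 221, 221, 221, 221, 221, 221, 221, 221, 221, 221, 221, 220, 212, 181, 127, 90, 84, 82, 82, 82, 82, 82, 83, 82, 83, 83, 83, 82, 82, 82, 82, 83, 83, 83, 82, 82, 82, 82, 83, 83, 83, 83, 81, 77, 66, 53, 47, 51, 58, 62, 61, 65, 74, 78, 74, 75]
row300 [81, 61, 41, 27, 28, 30, 55, 109, 166, 203, 214, 217, 219, 220, 219, 219, 220, 219, 220, 219, 220, 220, 219, 219, 220, 220, 219, 220, 220, 220, 221, 220, 220, 220, 220, 220, 220, 220, 220, 219, 214, 195, 161, 124, 98, 87, 85, 85, 84, 86, 85, 85, 84, 83, 82, 82, 82, 82, 81, 82, 83, 83, 83, 83, 83, 83, 84, 83, 83, 83, 84, 84, 84, 90, 109, 142, 178, 206, 217, 220, 219, 220, 220, 219, 220, 220, 220, 220, 220, 220, 219, 220, 220, 219, 220, 219, 220, 219, 220, 219, 219, 219, 220, 219, 219, 219, 218, 215, 208, 185, 134, 75, 36, 26, 26, 32, 52, 78, 93, 96]
row312 [219, 215, 196, 154, 109, 88, 83, 84, 84, 84, 83, 84, 85, 85, 85, 84, 84, 84, 83, 82, 82, 82, 82, 82, 83, 83, 84, 83, 82, 83, 83, 83, 83, 83, 83, 84, 83, 82, 82, 82, 82, 82, 83, 92, 133, 186, 213, 219, 219, 219]
ztop 0.14931042146161888
(324, 264) [0.3776 0.2765 0.1493] tool [-0.0212 -0.     -0.0239]
(324, 310) [0.3982 0.28   0.1493] tool [-0.0211 -0.     -0.003 ]
```

Run:
```python
from plan import *
show();to([.4068,.2744,.055],1.726,n=3)
```

```text
t 18.3 tcp [401.2 280.7 128.3] yaw_y 1.739 tilt 0.36 q1,q6 [ 0.452 -1.289] open 44.1 F [ 0.4 -0.4 -1.2] bin [-299.1  238.3]
n 3 dist [  5.6  -6.3 -73.3] dyaw -0.013 q6 end~ q6-dyaw+dq1
[24.4,-2.5,1.4] 0.004
[24.4,-2.5,1.4] 0.004
[24.4,-2.5,1.4] 0.004
```

Emit:
{"fn": "send_rows", "kwargs": {
  "motion": [
    {"hand": -1, "slide": [20, -3, 1], "spin": 0.012},
    {"hand": -1, "slide": [24, -2, 1], "spin": 0},
    {"hand": -1, "slide": [24, -2, 1], "spin": 0},
    {"hand": -1, "slide": [0, 0, 0], "spin": 0}
  ]
}}

```text
time: 18.7
tool_pos: [0.4088, 0.272, 0.0614]
tool_rot: [0.519, 1.559, 0.668]
contact_force: [0.1, -0.1, -0.7]
opening: 0.0437
```

Run:
```python
from plan import *
show();to([.4068,.2744,.045],1.726,n=1)
```

```text
t 18.7 tcp [408.8 272.   61.4] yaw_y 1.7203 tilt 0.67 q1,q6 [ 0.429 -1.294] open 43.7 F [ 0.1 -0.1 -0.7] bin [-290.2  231. ]
n 1 dist [ -2.    2.4 -16.4] dyaw 0.006 q6 end~ q6-dyaw+dq1
[16.3,2.6,-1.8] -0.006
```

Emit:
{"fn": "send_rows", "kwargs": {
  "motion": [
    {"hand": -1, "slide": [14, 2, -2], "spin": -0.006},
    {"hand": -1, "slide": [0, 0, 0], "spin": 0},
    {"hand": -1, "slide": [0, 0, 0], "spin": 0}
  ]
}}

```text
time: 19.0
tool_pos: [0.4089, 0.2728, 0.0501]
tool_rot: [0.45, 1.556, 0.602]
contact_force: [-0.5, 0.8, -0.2]
opening: 0.044
```

Run:
```python
from ray import *
from fit import fit
show();to([.4068,.2744,.041],1.726,n=1)
p=cam('wrist'); cv2.imwrite('pics/w11.png',p['pixels']); T=Tt()
P,u,v=cloud(p); s=P[(np.hypot(*(P[:,:2]-[.404,.2745]).T)<.075)&(P[:,2]<.03)]
print(len(s),fit(s,[(-.043,.043,-.043,.043,.005,.03,.008)],[.404,.2745,.155]).x.round(4))
```

```text
t 19.0 tcp [408.9 272.8  50.1] yaw_y 1.7227 tilt 0.83 q1,q6 [ 0.431 -1.294] open 44.0 F [-0.5  0.8 -0.2] bin [-290.2  231.8]
n 1 dist [-2.1  1.6 -9.1] dyaw 0.003 q6 end~ q6-dyaw+dq1
[9.1,1.8,-2.0] -0.003
28748 [0.4054 0.2735 0.1561]
```

View pics/w11.png

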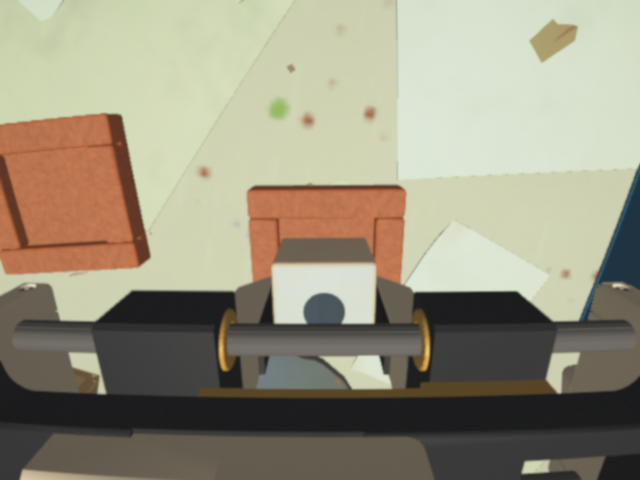

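Emit:
{"fn": "send_rows", "kwargs": {
  "motion": [
    {"hand": -1, "slide": [8, 1.5, -2], "spin": -0.003},
    {"hand": -1, "slide": [4, 0, 0], "spin": 0},
    {"hand": -1, "slide": [0, 0, 0], "spin": 0}
  ]
}}

```text
time: 19.35
tool_pos: [0.4079, 0.2746, 0.0395]
tool_rot: [0.41, 1.552, 0.565]
contact_force: [0.4, 0.3, -1.6]
opening: 0.0437
```

Run:
```python
from ray import *
show();to([.4074,.2743,.029],1.726,n=1)
```

```text
t 19.35 tcp [407.9 274.6  39.5] yaw_y 1.7256 tilt 1.06 q1,q6 [ 0.435 -1.293] open 43.7 F [ 0.4  0.3 -1.6] bin [-291.5  233.4]
n 1 dist [ -0.5  -0.3 -10.5] dyaw 0.0 q6 end~ q6-dyaw+dq1
[10.5,-0.3,-0.7] -0.000
```

Aligned; insert.

Emit:
{"fn": "send_rows", "kwargs": {
  "motion": [
    {"hand": -1, "slide": [6, 0, -1], "spin": 0},
    {"hand": -1, "slide": [5, 0, 0], "spin": 0},
    {"hand": -1, "slide": [2, 0, 0], "spin": 0},
    {"hand": -1, "slide": [0, 0, 0], "spin": 0}
  ]
}}

```text
time: 19.75
tool_pos: [0.4086, 0.2753, 0.0283]
tool_rot: [0.357, 1.548, 0.514]
contact_force: [0.5, -0.2, -1.1]
opening: 0.0438
```

Run:
```python
from ray import *
show()
```

```text
t 19.75 tcp [408.6 275.3  28.3] yaw_y 1.7269 tilt 1.32 q1,q6 [ 0.436 -1.293] open 43.8 F [ 0.5 -0.2 -1.1] bin [-291.   234.2]
```

Emit:
{"fn": "send_rows", "kwargs": {
  "motion": [
    {"hand": -1, "slide": [2, 0, -1], "spin": 0},
    {"hand": -1, "slide": [1, 0, 0], "spin": 0}
  ]
}}

```text
time: 19.95
tool_pos: [0.4088, 0.2754, 0.0278]
tool_rot: [0.32, 1.544, 0.477]
contact_force: [-6.0, -2.4, 13.5]
opening: 0.0437
```

Run:
```python
from ray import *
show()
```

```text
t 19.95 tcp [408.8 275.4  27.8] yaw_y 1.7277 tilt 1.51 q1,q6 [ 0.437 -1.292] open 43.7 F [-6.  -2.4 13.5] bin [-290.8  234.4]
```

Contact with the pocket floor at the right height. Release.

Emit:
{"fn": "send_rows", "kwargs": {
  "motion": [
    {"hand": 0.15, "slide": [0, 0, 0], "spin": 0},
    {"hand": 0.15, "slide": [0, 0, 0], "spin": 0},
    {"hand": 0.15, "slide": [-15, 0, 0], "spin": 0},
    {"hand": 0.2, "slide": [-35, 0, 0], "spin": 0},
    {"hand": 0.2, "slide": [-40, 0, 0], "spin": 0},
    {"hand": 0.2, "slide": [-20, 0, -30], "spin": 0},
    {"hand": 0.2, "slide": [0, -20, -40], "spin": 0}
  ]
}}

```text
time: 20.65
tool_pos: [0.3424, 0.2447, 0.1373]
tool_rot: [0.338, 1.544, 0.494]
contact_force: [0.1, -0.9, 0.7]
opening: 0.0551
```

Run:
```python
from ray import *
from fit import fit
show()
for n in ['top','wrist','scene']:
    p=cam(n); P,u,v=cloud(p); cv2.imwrite(f'pics/{n}12.png',p['pixels'])
    s=P[(np.hypot(*(P[:,:2]-[.404,.2745]).T)<.04)&(P[:,2]<.08)]
    if (s[:,2]>.04).sum()>50: 
        print(n,fit(s,[(-.022,.022,-.022,.022,.04,.06,.006)],[.404,.2745,.155]).x.round(4),'top z',np.percentile(s[s[:,2]>.04,2],[10,50,90]).round(4))
    s=P[(np.hypot(*(P[:,:2]-[.404,.2745]).T)<.075)&(P[:,2]<.08)]
    print(n,'setter',fit(s,[(-.043,.043,-.043,.043,.005,.07,.008)],[.404,.2745,.155]).x.round(4))
```

```text
t 20.65 tcp [342.4 244.7 137.3] yaw_y 1.7267 tilt 1.53 q1,q6 [ 0.437 -1.291] open 55.1 F [ 0.1 -0.9  0.7] bin [-351.3  193.2]
top [0.4042 0.2769 0.1684] top z [0.0465 0.0494 0.0521]
top setter [0.4043 0.2743 0.1571]
wrist [0.4791 0.2421 0.21  ] top z [0.0437 0.0498 0.0507]
wrist setter [0.4052 0.2728 0.1587]
scene [ 0.4453  0.3247 -0.1628] top z [0.0421 0.0472 0.0502]
scene setter [0.4003 0.2724 0.1275]
```

View pics/wrist12.png

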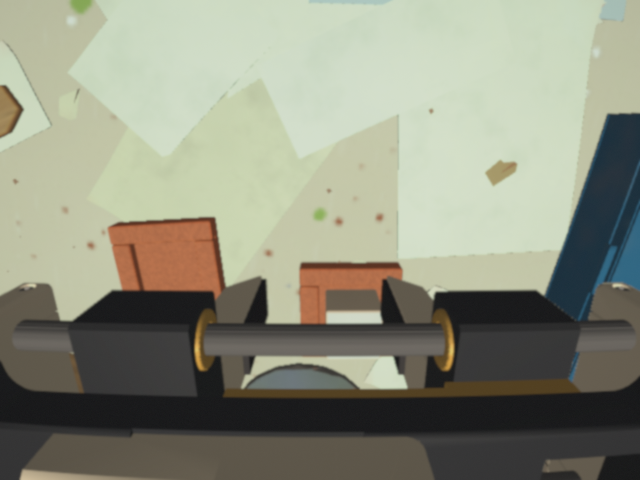

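Run:
```python
from ray import *
to([.5435,-.0291,.135],1.408,vmax=46)
```

```text
n 8 dist [ 204.9 -271.3   -0. ] dyaw -0.318 q6 end~ q6-dyaw+dq1
[0.1,-37.5,20.1] 0.040
[0.1,-36.6,21.5] 0.040
[0.1,-35.7,23.0] 0.040
[0.1,-34.8,24.4] 0.040
[0.1,-33.8,25.7] 0.040
[0.1,-32.8,27.1] 0.040
[0.1,-31.7,28.3] 0.040
[0.1,-30.5,29.6] 0.040
```

Emit:
{"fn": "send_rows", "kwargs": {
  "motion": [
    {"hand": 0.2, "slide": [0, -38, 20], "spin": 0.04},
    {"hand": 0.2, "slide": [0, -37, 21], "spin": 0.04},
    {"hand": 0.2, "slide": [0, -36, 23], "spin": 0.04},
    {"hand": 0.2, "slide": [0, -35, 24], "spin": 0.04},
    {"hand": 0.2, "slide": [0, -34, 26], "spin": 0.04},
    {"hand": 0.2, "slide": [0, -33, 27], "spin": 0.04},
    {"hand": 0.2, "slide": [0, -31, 27], "spin": 0.04},
    {"hand": 0.2, "slide": [0, 0, 0], "spin": 0}
  ]
}}

```text
time: 21.6
tool_pos: [0.5307, -0.0049, 0.1332]
tool_rot: [0.535, 1.545, 0.404]
contact_force: [-0.5, 0.4, -0.1]
opening: 0.0547
```

Run:
```python
from ray import *
from fit import fit
show();to([.5438,-.0291,.100],1.408,n=2)
for n in ['top','wrist']:
    p=cam(n); P,u,v=cloud(p); cv2.imwrite(f'pics/{n}13.png',p['pixels'])
    s=P[(np.hypot(*(P[:,:2]-[.404,.2745]).T)<.04)&(P[:,2]<.08)]
    if n=='top': print(n,fit(s,[(-.022,.022,-.022,.022,.04,.06,.006)],[.404,.2745,.155]).x.round(4),'top z',np.percentile(s[s[:,2]>.04,2],[10,50,90]).round(4))
    t=P[(np.hypot(*(P[:,:2]-[.5442,-.0291]).T)<.032)&(P[:,2]>.032)&(P[:,2]<.042)]
    if len(t): print(n,'cap',cv2.minEnclosingCircle((t[:,:2]*1000).astype(np.float32)),np.median(t,0))
```

```text
t 21.6 tcp [530.7  -4.9 133.2] yaw_y 1.4394 tilt 1.48 q1,q6 [-0.162 -1.61 ] open 54.7 F [-0.5  0.4 -0.1] bin [-125.1  -22.5]
n 2 dist [ 13.1 -24.2 -33.2] dyaw -0.031 q6 end~ q6-dyaw+dq1
[16.6,-11.4,7.7] 0.016
[16.6,-11.2,7.9] 0.016
top [0.4041 0.2772 0.1649] top z [0.0463 0.0495 0.0524]
wrist cap ((545.9034423828125, -29.968528747558594), 21.00933074951172) [ 0.5445849  -0.02983579  0.03639126]
```

View pics/wrist13.png

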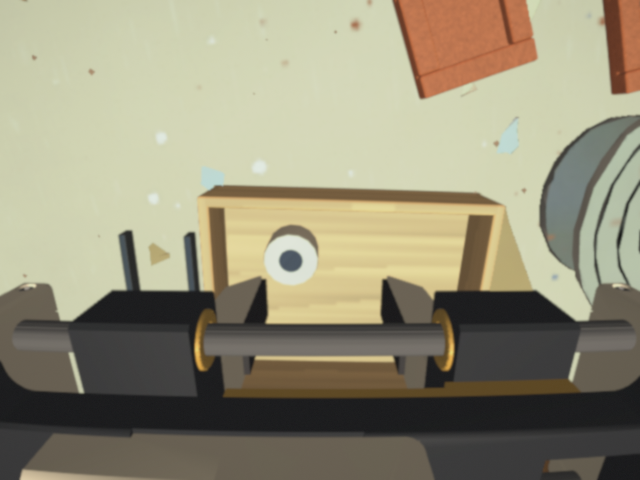

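Emit:
{"fn": "send_rows", "kwargs": {
  "motion": [
    {"hand": 0.2, "slide": [16, -12, 8], "spin": 0.016},
    {"hand": 0.2, "slide": [16, -12, 8], "spin": 0.016},
    {"hand": 0.2, "slide": [0, 0, 0], "spin": 0}
  ]
}}

```text
time: 22.0
tool_pos: [0.5402, -0.0241, 0.0992]
tool_rot: [0.779, 1.548, 0.622]
contact_force: [0.5, 0.3, -0.4]
opening: 0.0549
```

Run:
```python
from ray import *
show();to([.545,-.0295,.055],1.408,n=2)
```

```text
t 22.0 tcp [540.2 -24.1  99.2] yaw_y 1.4143 tilt 1.31 q1,q6 [-0.196 -1.622] open 54.9 F [ 0.5  0.3 -0.4] bin [-112.5  -39.9]
n 2 dist [  4.8  -5.4 -44.2] dyaw -0.006 q6 end~ q6-dyaw+dq1
[22.1,-2.6,2.4] 0.003
[22.1,-2.6,2.4] 0.003
```

Emit:
{"fn": "send_rows", "kwargs": {
  "motion": [
    {"hand": 0.2, "slide": [22, -3, 2.5], "spin": 0.003},
    {"hand": 0.2, "slide": [22, -2.5, 2], "spin": 0.003},
    {"hand": 0.2, "slide": [0, 0, 0], "spin": 0}
  ]
}}

```text
time: 22.3
tool_pos: [0.5441, -0.0255, 0.0557]
tool_rot: [0.807, 1.547, 0.65]
contact_force: [-0.6, 0.0, 0.6]
opening: 0.055
```

Run:
```python
from ray import *
show();to([.545,-.0295,.014],1.408,n=3)
```

```text
t 22.3 tcp [544.1 -25.5  55.7] yaw_y 1.4134 tilt 1.36 q1,q6 [-0.198 -1.626] open 55.0 F [-0.6  0.   0.6] bin [-108.5  -40.6]
n 3 dist [  0.9  -4.  -41.7] dyaw -0.005 q6 end~ q6-dyaw+dq1
[13.9,-1.5,0.3] 0.002
[13.9,-1.5,0.3] 0.002
[13.9,-1.5,0.3] 0.002
```

Emit:
{"fn": "send_rows", "kwargs": {
  "motion": [
    {"hand": 0.2, "slide": [8, -4, 0.5], "spin": 0.003},
    {"hand": 0.2, "slide": [14, 0, 0], "spin": 0},
    {"hand": 0.2, "slide": [14, 0, 0], "spin": 0},
    {"hand": 0.2, "slide": [0, 0, 0], "spin": 0}
  ]
}}

```text
time: 22.7
tool_pos: [0.5457, -0.0264, 0.0225]
tool_rot: [0.694, 1.543, 0.538]
contact_force: [0.2, -0.3, -0.1]
opening: 0.0553
```

Run:
```python
from ray import *
show();to([.545,-.0295,.014],1.408,n=1)
```

```text
t 22.7 tcp [545.7 -26.4  22.5] yaw_y 1.4151 tilt 1.57 q1,q6 [-0.199 -1.632] open 55.3 F [ 0.2 -0.3 -0.1] bin [-106.7  -41.2]
n 1 dist [-0.7 -3.1 -8.5] dyaw -0.007 q6 end~ q6-dyaw+dq1
[8.4,-3.3,-0.4] 0.007
```

Emit:
{"fn": "send_rows", "kwargs": {
  "motion": [
    {"hand": 0.2, "slide": [8, -3, -0.5], "spin": 0.007},
    {"hand": 0.2, "slide": [2, 0, 0], "spin": 0},
    {"hand": -1, "slide": [0, 0, 0], "spin": 0},
    {"hand": -1, "slide": [0, 0, 0], "spin": 0},
    {"hand": -1, "slide": [0, 0, 0], "spin": 0}
  ]
}}

```text
time: 23.2
tool_pos: [0.5464, -0.0291, 0.0149]
tool_rot: [0.606, 1.54, 0.444]
contact_force: [0.4, -0.4, -0.0]
opening: 0.0419
```

Run:
```python
from ray import *
show()
```

```text
t 23.2 tcp [546.4 -29.1  14.9] yaw_y 1.4084 tilt 1.77 q1,q6 [-0.204 -1.632] open 41.9 F [ 0.4 -0.4 -0. ] bin [-105.6  -43.8]
```

Emit:
{"fn": "send_rows", "kwargs": {
  "motion": [
    {"hand": -1, "slide": [0, 0, 0], "spin": 0},
    {"hand": -1, "slide": [-10, 0, 0], "spin": 0},
    {"hand": -1, "slide": [-30, 0, 0], "spin": 0},
    {"hand": -1, "slide": [-40, 0, 0], "spin": 0},
    {"hand": -1, "slide": [-40, 0, 0], "spin": 0},
    {"hand": -1, "slide": [0, 0, 0], "spin": 0}
  ]
}}

```text
time: 23.8
tool_pos: [0.5424, -0.0308, 0.1411]
tool_rot: [0.638, 1.541, 0.476]
contact_force: [0.9, -0.0, -0.8]
opening: 0.0415
```

Run:
```python
from ray import *
show();to([.43,.16,.16],1.5,n=5)
```

```text
t 23.8 tcp [542.4 -30.8 141.1] yaw_y 1.4083 tilt 1.69 q1,q6 [-0.209 -1.627] open 41.5 F [ 0.9 -0.  -0.8] bin [-109.2  -46.1]
n 5 dist [-112.4  190.8   18.9] dyaw 0.092 q6 end~ q6-dyaw+dq1
[-3.9,34.1,-28.3] -0.018
[-3.9,34.6,-27.6] -0.018
[-3.9,35.1,-27.0] -0.018
[-3.9,35.6,-26.4] -0.018
[-3.9,36.1,-25.7] -0.018
```

Emit:
{"fn": "send_rows", "kwargs": {
  "motion": [
    {"hand": -1, "slide": [-3, 34, -28], "spin": -0.018},
    {"hand": -1, "slide": [-3, 35, -28], "spin": -0.018},
    {"hand": -1, "slide": [-3, 35, -27], "spin": -0.018},
    {"hand": -1, "slide": [-3, 35, -26], "spin": -0.018},
    {"hand": -1, "slide": [-3, 36, -26], "spin": -0.018}
  ]
}}

```text
time: 24.3
tool_pos: [0.4296, 0.1608, 0.1576]
tool_rot: [0.421, 1.535, 0.342]
contact_force: [0.4, 0.9, -0.3]
opening: 0.0416
```

Run:
```python
from ray import *
show();to([.400,.277,.13],1.726,n=5)
```

```text
t 24.3 tcp [429.6 160.8 157.6] yaw_y 1.4919 tilt 2.02 q1,q6 [ 0.187 -1.308] open 41.6 F [ 0.4  0.9 -0.3] bin [-251.6  124.6]
n 5 dist [-29.6 116.2 -27.6] dyaw 0.234 q6 end~ q6-dyaw+dq1
[5.6,22.6,-7.9] -0.047
[5.6,23.0,-6.9] -0.047
[5.6,23.3,-5.8] -0.047
[5.6,23.5,-4.7] -0.047
[5.6,23.7,-3.6] -0.047
```

Emit:
{"fn": "send_rows", "kwargs": {
  "motion": [
    {"hand": -1, "slide": [5, 22, -8], "spin": -0.045},
    {"hand": -1, "slide": [5, 22, -7], "spin": -0.045},
    {"hand": -1, "slide": [5, 22, -6], "spin": -0.045},
    {"hand": -1, "slide": [5, 23, -5], "spin": -0.045},
    {"hand": -1, "slide": [5, 22, -4], "spin": -0.045},
    {"hand": -1, "slide": [0, 0, 0], "spin": 0},
    {"hand": -1, "slide": [0, 0, 0], "spin": 0}
  ]
}}

```text
time: 25.0
tool_pos: [0.3916, 0.2798, 0.1332]
tool_rot: [0.202, 1.536, 0.365]
contact_force: [0.6, 0.4, 0.1]
opening: 0.0413
```

Run:
```python
from ray import *
show()
p=cam('wrist'); T=Tt(); a=p['pixels']; cv2.imwrite('pics/w14.png',a); g=cv2.cvtColor(a,cv2.COLOR_BGR2GRAY)
np.save('w14.npy',a)
P,u,v=cloud(p); 
m=(abs(u-324)<15)&(v>280)&(v<292); print('ztop',np.median(P[m,2]))
print(T.round(4).tolist())
import pickle; pickle.dump(p,open('w14.pkl','wb'))
```

```text
t 25.0 tcp [391.6 279.8 133.2] yaw_y 1.7336 tilt 2.0 q1,q6 [ 0.463 -1.268] open 41.3 F [0.6 0.4 0.1] bin [-308.5  235.9]
ztop 0.15488752549299312
[[0.0325, -0.1614, 0.9863, 0.3916], [0.0125, 0.9869, 0.1611, 0.2796], [-0.9994, 0.0071, 0.0341, 0.1333], [0.0, 0.0, 0.0, 1.0]]
```

View pics/w14.png

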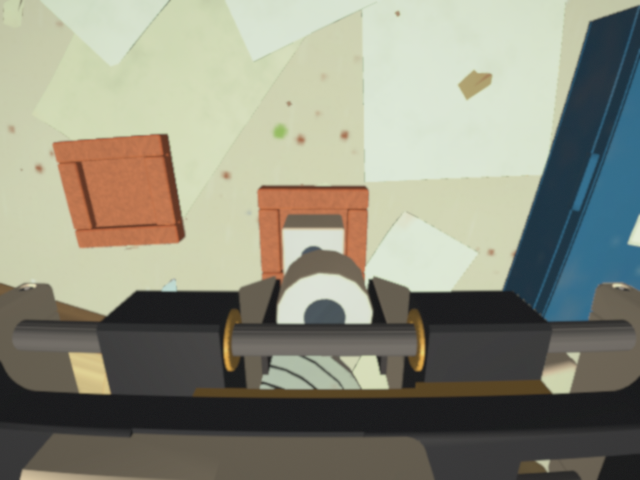

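Run:
```python
import pickle
from ray import *
p=pickle.load(open('w14.pkl','rb')); a=p['pixels']
T=np.array([[0.0325,-0.1614,0.9863,0.3916],[0.0125,0.9869,0.1611,0.2796],[-0.9994,0.0071,0.0341,0.1333],[0,0,0,1]])
g=cv2.cvtColor(a,cv2.COLOR_BGR2GRAY)
print('c324',list(enumerate(g[265:335,324].tolist(),265)))
print('c300',list(enumerate(g[218:250,300].tolist(),218)))
print('c335',list(enumerate(g[218:250,335].tolist(),218)))
print('r240',list(enumerate(g[240,275:355].tolist(),275)))
print('r313',list(enumerate(g[313,300:350].tolist(),300)))
cv2.imwrite('pics/w14c.png',cv2.resize(a[200:340,250:400],None,fx=5,fy=4.2,interpolation=2))
```

```text
c324 [(265, 101), (266, 101), (267, 102), (268, 102), (269, 102), (270, 103), (271, 108), (272, 129), (273, 168), (274, 205), (275, 219), (276, 223), (277, 224), (278, 224), (279, 224), (280, 224), (281, 224), (282, 224), (283, 224), (284, 224), (285, 224), (286, 224), (287, 223), (288, 223), (289, 223), (290, 223), (291, 223), (292, 223), (293, 223), (294, 223), (295, 222), (296, 222), (297, 216), (298, 190), (299, 144), (300, 102), (301, 87), (302, 85), (303, 85), (304, 85), (305, 85), (306, 85), (307, 85), (308, 84), (309, 84), (310, 82), (311, 83), (312, 83), (313, 83), (314, 82), (315, 82), (316, 83), (317, 82), (318, 82), (319, 83), (320, 83), (321, 83), (322, 78), (323, 66), (324, 52), (325, 48), (326, 51), (327, 58), (328, 60), (329, 59), (330, 64), (331, 73), (332, 76), (333, 73), (334, 74)]
c300 [(218, 98), (219, 98), (220, 99), (221, 99), (222, 99), (223, 100), (224, 99), (225, 101), (226, 109), (227, 136), (228, 173), (229, 202), (230, 215), (231, 219), (232, 221), (233, 221), (234, 221), (235, 221), (236, 221), (237, 221), (238, 221), (239, 221), (240, 221), (241, 222), 
[... 1315 characters left out ...]
 (344, 162), (345, 134), (346, 117), (347, 120), (348, 132), (349, 138), (350, 140), (351, 139), (352, 138), (353, 136), (354, 136)]
r313 [(300, 223), (301, 222), (302, 218), (303, 197), (304, 155), (305, 111), (306, 88), (307, 84), (308, 84), (309, 84), (310, 84), (311, 84), (312, 84), (313, 84), (314, 85), (315, 85), (316, 86), (317, 85), (318, 85), (319, 84), (320, 83), (321, 83), (322, 83), (323, 83), (324, 83), (325, 83), (326, 82), (327, 82), (328, 83), (329, 83), (330, 82), (331, 83), (332, 83), (333, 84), (334, 84), (335, 83), (336, 83), (337, 83), (338, 83), (339, 83), (340, 83), (341, 83), (342, 84), (343, 94), (344, 134), (345, 185), (346, 213), (347, 220), (348, 221), (349, 221)]
```

View pics/w14c.png

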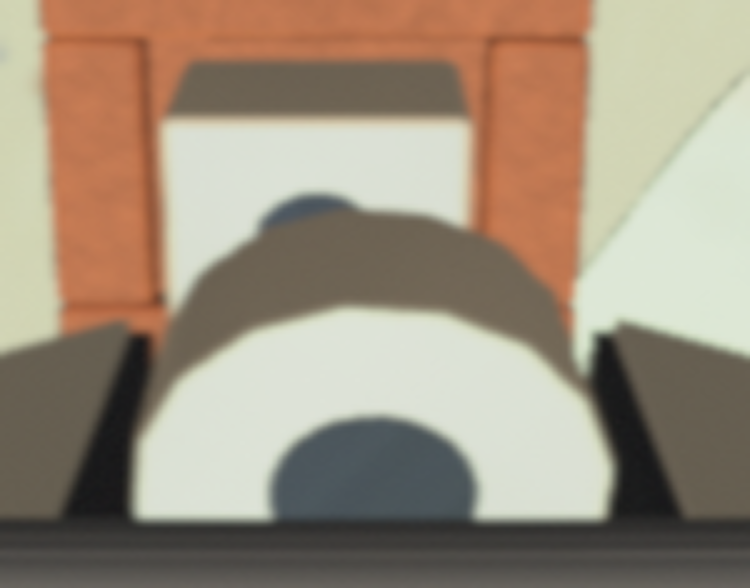

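Run:
```python
import pickle
from ray import *
p=pickle.load(open('w14.pkl','rb'))
T=np.array([[0.0325,-0.1614,0.9863,0.3916],[0.0125,0.9869,0.1611,0.2796],[-0.9994,0.0071,0.0341,0.1333],[0,0,0,1]])
cap=onplane(p,324,273,.1549); print('cap edge tool',((np.linalg.inv(T)@np.append(cap,1))[:3]*1000).round(1))
L=onplane(p,281.5,240,.05); Rr=onplane(p,344.3,240,.05); n=onplane(p,313.5,227.8,.05); n1=onplane(p,300,227.8,.05); n2=onplane(p,335,227.8,.05)
print(L,Rr,np.linalg.norm(L-Rr),n); e=n2-n1; yaw=np.arctan2(e[1],e[0])+(np.pi/2); print('edge yaw',yaw, (Rr-L))
d=np.array([np.cos(.155),np.sin(.155)]); s=np.array([-d[1],d[0]])
mid=(L+Rr)/2; c=n[:2]+ .022*d; c=c+s*((mid[:2]-c)@s); print('foot centre (wrist)',c.round(4))
# cap centre world now
tz=T[:3,2]; cc=cap+ .021*tz; cc+= T[:3,1]*(-((np.linalg.inv(T)@np.append(cap,1))[1])); print('cap top centre',cc.round(4),'rel TCP',(cc-T[:3,3]).round(4))
```

```text
cap edge tool [-22.3  -0.2 -20.3]
[0.39701806 0.25054999 0.05      ] [0.38995968 0.29418477 0.05      ] 0.04420198202327121 [0.38455396 0.27141057 0.05      ]
edge yaw 3.302112387320279 [-0.00705838  0.04363479  0.        ]
foot centre (wrist) [0.4064 0.2744]
cap top centre [0.3916 0.2794 0.1556] rel TCP [-0.     -0.0002  0.0223]
```

Run:
```python
from ray import *
show();to([.406,.275,.085],1.726,n=2)
```

```text
t 25.05 tcp [391.6 279.6 133.3] yaw_y 1.733 tilt 2.0 q1,q6 [ 0.463 -1.268] open 41.5 F [ 0.2 -0.3 -1.8] bin [-308.4  235.7]
n 2 dist [ 14.4  -4.6 -48.3] dyaw -0.007 q6 end~ q6-dyaw+dq1
[24.3,-3.6,5.9] 0.003
[24.3,-3.6,5.9] 0.003
```

Emit:
{"fn": "send_rows", "kwargs": {
  "motion": [
    {"hand": -1, "slide": [20, -4, 6], "spin": 0.003},
    {"hand": -1, "slide": [22, -3, 6], "spin": 0.003},
    {"hand": -1, "slide": [0, 0, 0], "spin": 0}
  ]
}}

```text
time: 25.35
tool_pos: [0.4079, 0.273, 0.0922]
tool_rot: [0.207, 1.533, 0.358]
contact_force: [0.2, -0.3, -1.2]
opening: 0.0415
```

Run:
```python
from ray import *
show();to([.406,.275,.066],1.726,n=2)
```

```text
t 25.35 tcp [407.9 273.   92.2] yaw_y 1.7227 tilt 2.18 q1,q6 [ 0.435 -1.285] open 41.5 F [ 0.2 -0.3 -1.2] bin [-291.3  231.8]
n 2 dist [ -1.9   2.  -26.2] dyaw 0.003 q6 end~ q6-dyaw+dq1
[13.1,1.0,-1.3] -0.002
[13.1,1.0,-1.3] -0.002
```

Emit:
{"fn": "send_rows", "kwargs": {
  "motion": [
    {"hand": -1, "slide": [12, 1.5, -2], "spin": -0.002},
    {"hand": -1, "slide": [12, 0.5, -1], "spin": 0},
    {"hand": -1, "slide": [0, 0, 0], "spin": 0},
    {"hand": -1, "slide": [0, 0, 0], "spin": 0}
  ]
}}

```text
time: 25.75
tool_pos: [0.4072, 0.2729, 0.0709]
tool_rot: [0.204, 1.531, 0.353]
contact_force: [-0.1, -0.8, -0.6]
opening: 0.0418
```

Run:
```python
from ray import *
show();to([.406,.275,.060],1.726,n=1)
p=cam('wrist'); a=p['pixels']; cv2.imwrite('pics/w15c.png',cv2.resize(a[200:340,250:400],None,fx=5,fy=4.2,interpolation=2))
p=cam('scene'); a=p['pixels']; cv2.imwrite('pics/s15c.png',cv2.resize(a[180:300,130:290],None,fx=5,fy=5,interpolation=2))
```

```text
t 25.75 tcp [407.2 272.9  70.9] yaw_y 1.7191 tilt 2.3 q1,q6 [ 0.436 -1.28 ] open 41.8 F [-0.1 -0.8 -0.6] bin [-291.9  231.6]
n 1 dist [ -1.2   2.1 -10.9] dyaw 0.007 q6 end~ q6-dyaw+dq1
[10.8,2.2,-1.3] -0.007
```

View pics/w15c.png

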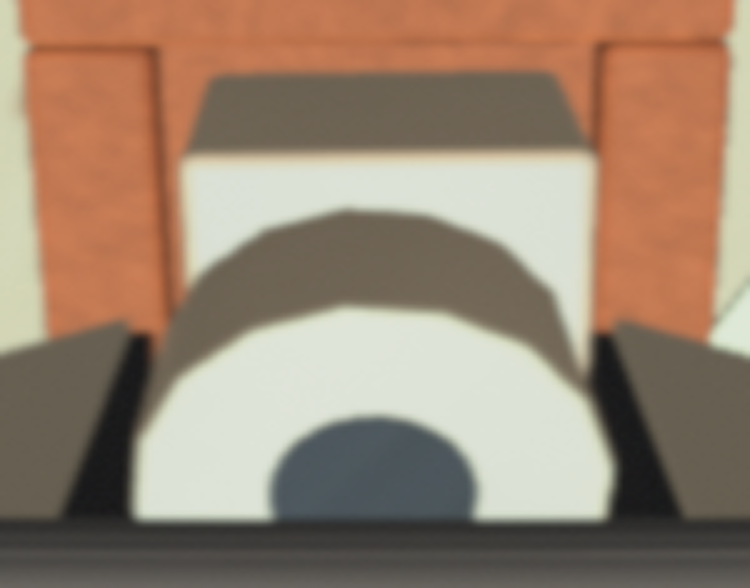

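View pics/s15c.png

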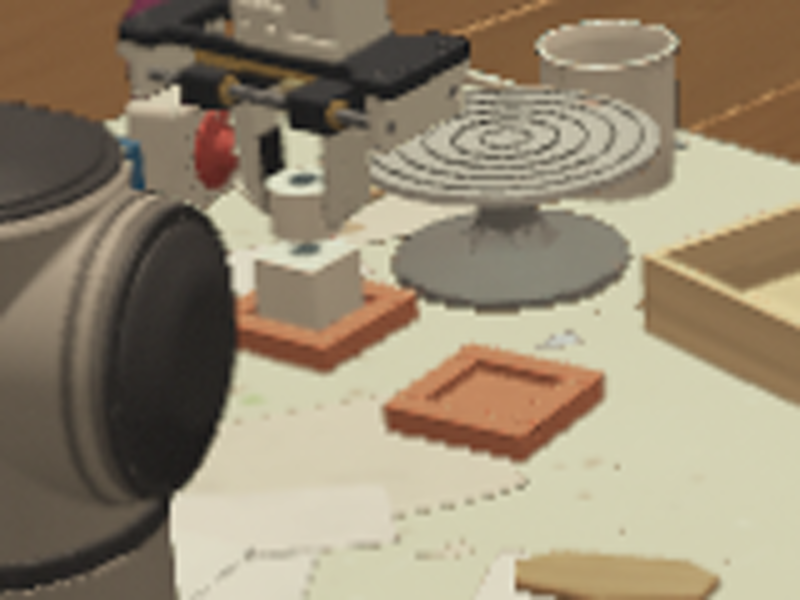

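Run:
```python
from ray import *
p=cam('wrist'); T=Tt(); Ti=np.linalg.inv(T); show()
g=cv2.cvtColor(p['pixels'],cv2.COLOR_BGR2GRAY).astype(int)
print(g[230:245,310].tolist(), g[245,280:295].tolist(), g[245,360:378].tolist(), g[265:280,324].tolist())
rr=np.interp(160,g[230:245,310],np.arange(230,245)); print('row',rr)
n=onplane(p,327,rr,.05); cap=onplane(p,324,273,T[2,3]+.0223)
ft=n-T[:3,3]; ct=cap-T[:3,3]; h=np.array([np.cos(.155),np.sin(.155)])
print('foot centre along',(ft[:2]@h+.022)*1000,'cap centre along',(ct[:2]@h+.021)*1000)
```

```text
t 25.9 tcp [407.3 273.1  70.8] yaw_y 1.7196 tilt 2.34 q1,q6 [ 0.436 -1.28 ] open 41.4 F [-0.4 -0.2 -0.6] bin [-291.9  231.8]
[100, 101, 101, 102, 107, 128, 162, 191, 209, 217, 220, 222, 222, 222, 222] [122, 105, 100, 118, 136, 158, 191, 212, 219, 221, 221, 222, 222, 222, 222] [222, 221, 221, 221, 221, 219, 214, 199, 167, 140, 133, 135, 137, 137, 135, 136, 135, 136] [102, 103, 102, 103, 102, 104, 110, 130, 169, 207, 221, 224, 225, 225, 225]
row 235.94117647058823
foot centre along -0.7602378657570429 cap centre along -0.4459351899953785
```

Emit:
{"fn": "send_rows", "kwargs": {
  "motion": [
    {"hand": -1, "slide": [4, 1.6, -0.5], "spin": -0.005},
    {"hand": -1, "slide": [4, 0, 0], "spin": 0},
    {"hand": -1, "slide": [2, 0, 0], "spin": 0},
    {"hand": -1, "slide": [0, 0, 0], "spin": 0}
  ]
}}

```text
time: 26.3
tool_pos: [0.4074, 0.2752, 0.0612]
tool_rot: [0.205, 1.528, 0.359]
contact_force: [-0.1, -0.3, -0.5]
opening: 0.0417
```

Run:
```python
from ray import *
show()
```

```text
t 26.3 tcp [407.4 275.2  61.2] yaw_y 1.7251 tilt 2.45 q1,q6 [ 0.44  -1.281] open 41.7 F [-0.1 -0.3 -0.5] bin [-292.2  233.9]
```

Emit:
{"fn": "send_rows", "kwargs": {
  "motion": [
    {"hand": -1, "slide": [2, 0, 0], "spin": 0},
    {"hand": -1, "slide": [1, 0, 0], "spin": 0}
  ]
}}

```text
time: 26.5
tool_pos: [0.4079, 0.2754, 0.0585]
tool_rot: [0.204, 1.527, 0.358]
contact_force: [-2.4, -3.6, 12.8]
opening: 0.0413
```

Run:
```python
from ray import *
show()
```

```text
t 26.5 tcp [407.9 275.4  58.5] yaw_y 1.7253 tilt 2.5 q1,q6 [ 0.44  -1.281] open 41.3 F [-2.4 -3.6 12.8] bin [-291.7  234.2]
```

Emit:
{"fn": "send_rows", "kwargs": {
  "motion": [
    {"hand": 0.0, "slide": [0, 0, 0], "spin": 0},
    {"hand": 0.15, "slide": [0, 0, 0], "spin": 0},
    {"hand": 0.25, "slide": [0, 0, 0], "spin": 0},
    {"hand": 0.3, "slide": [-15, 0, 0], "spin": 0},
    {"hand": 0.3, "slide": [-30, 0, 0], "spin": 0},
    {"hand": 0.3, "slide": [-40, 0, 0], "spin": 0},
    {"hand": 0.3, "slide": [-30, 0, -20], "spin": 0},
    {"hand": 0.3, "slide": [0, 0, 0], "spin": 0}
  ]
}}

```text
time: 27.3
tool_pos: [0.3823, 0.2702, 0.1752]
tool_rot: [0.201, 1.531, 0.355]
contact_force: [-0.0, -0.4, -0.9]
opening: 0.0599
```

Run:
```python
from ray import *
from fit import fit
show()
for n in ['top','wrist','scene']:
    p=cam(n); P,u,v=cloud(p); cv2.imwrite(f'pics/{n}16.png',p['pixels'])
    t=P[(np.hypot(*(P[:,:2]-[.406,.275]).T)<.035)&(P[:,2]>.07)&(P[:,2]<.09)]
    if len(t): print(n,'cap',cv2.minEnclosingCircle((t[:,:2]*1000).astype(np.float32)),np.median(t,0).round(4),len(t))
    if n!='scene':
        s=P[(np.hypot(*(P[:,:2]-[.406,.275]).T)<.04)&(P[:,2]<.1)]
        print(n,'foot',fit(s,[(-.022,.022,-.022,.022,.04,.095,.006)],[.404,.2745,.155]).x.round(4))
    if n=='top':
        f=np.array([[*w2b(*x[:2]),x[2]] for x in P[(P[:,2]>.08)&(P[:,0]>.55)&(P[:,1]>-.1)]])
        f=f[(abs(f[:,1])<.09)&(f[:,0]>-.06)]; print('flap', np.median(np.arctan2(f[:,2]-.054,-f[:,0])))
        g=b2w(.010,-.157); q=P[(np.hypot(*(P[:,:2]-g).T)<.075)]
        r=fit(q,[(-.0555,.0555,-.02,.02,.034,.2,.005)],[*g,-.163]); print('chock',w2b(*r.x[:2]))
p=cam('scene'); a=p['pixels']; cv2.imwrite('pics/s17c.png',cv2.resize(a[180:310,130:330],None,fx=4,fy=4,interpolation=2))
```

```text
t 27.3 tcp [382.3 270.2 175.2] yaw_y 1.7248 tilt 2.27 q1,q6 [ 0.454 -1.269] open 59.9 F [-0.  -0.4 -0.9] bin [-316.   224.9]
top cap ((416.98846435546875, 275.70269775390625), 17.689586639404297) [0.4186 0.2754 0.0794] 101
top foot [0.4044 0.2762 0.1875]
flap 1.376827637703371
chock [ 0.01173992 -0.15466097]
wrist cap ((407.47247314453125, 274.5457763671875), 21.03347396850586) [0.4052 0.274  0.0803] 2341
wrist foot [0.4074 0.2744 0.1601]
scene cap ((402.3651123046875, 273.04339599609375), 24.917253494262695) [0.4019 0.2678 0.0772] 98
```

View pics/s17c.png

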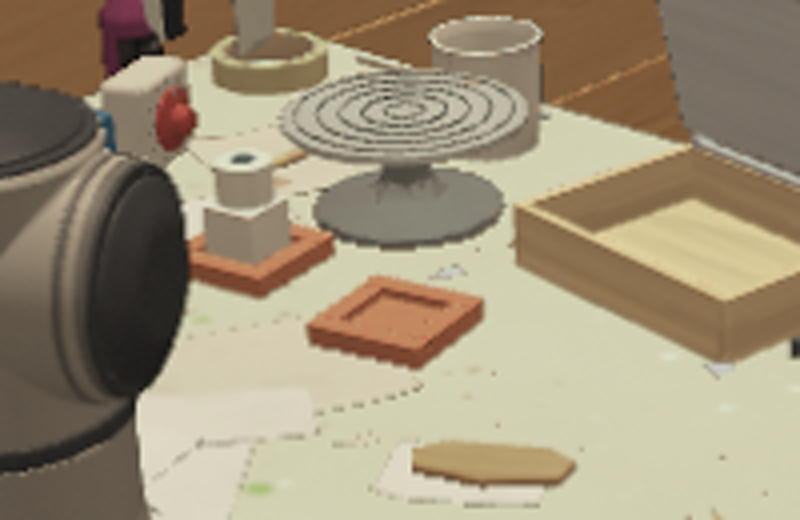

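View pics/wrist16.png

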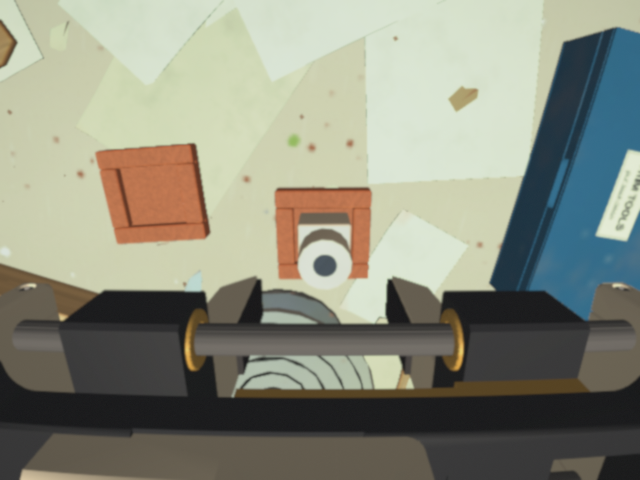

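View pics/top16.png

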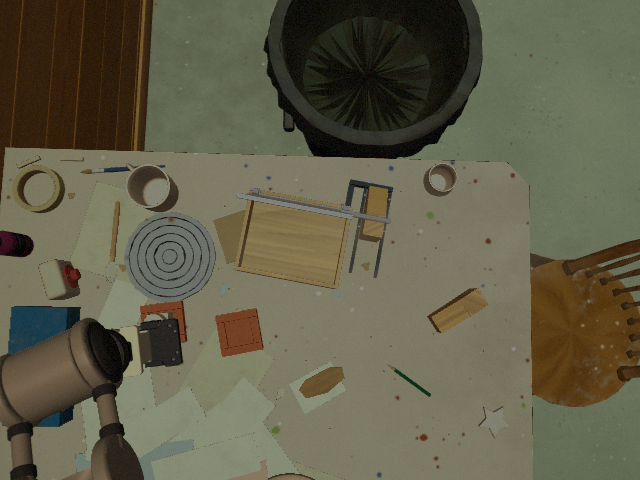

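```bash
python3 -c "
from h import *
print(job.hand_in())"
```

```text
the job is handed in; nothing more can be done
None
```

The job was handed in at about 27.5 s of the 72 s allowed. My last camera checks showed every required condition met; no verdict is reported.

**What I did**
- **Chock:** I turned the tall chock to point nose first, set it in the lane and pushed it under the bar. The push force rose from about 5 N to about 16 N at the end stop.
- **Foot and cap:** I put the square foot in the pocket of the far setter (0.49 m from the base; the look-alike is at 0.41 m). I then stood the round cap on the foot.

**Last checks**

| Check | Measured | Required |
|---|---|---|
| Chock, bin frame x | about 12 mm | 0 to 20 mm |
| Chock, bin frame y | about -155 mm | -167 to -147 mm |
| Flap angle | about 1.38 rad | over 1.15 rad |
| Foot from pocket centre | about 2.5 mm | within 8 mm |
| Cap from foot centre | under 1 mm (wrist camera) | within 8 mm |
| Cap top above the bench | 80 mm | 80 mm nominal |

- **Tilts:** I did not compute the angles of the chock, foot or cap. They looked upright in the pictures, and the foot and cap tops were at the expected heights.
- **Bystanders:** the low chock and the vase looked unmoved in the top view. I did not re-measure them.

**What disagreed**
- The top and wrist cameras differed by 2 to 3 mm on the foot's position. I used the wrist view for placing the cap, because it saw both parts at once.
- The top camera's final fit of the cap was no use because the gripper hid part of it, and the scene camera's was too coarse.
- The tool drifted to about 2.5° of tilt during the moves.

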